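# Set the rubber pads on loudspeaker feet in a pedal press

## Task

Load every aluminium loudspeaker foot on the bench into the pad press, one to a nest, turning each so that the flat of its flange meets the brass key bar and it drops fully home. With all of them home, push the pedal down to its stop and keep it there for two seconds so that the bar sets their rubber pads. Then let the pedal come up, take the feet out and stand them all upright on the single sheet of dark foam that lies beside the press, leaving the other things on the bench alone.

Things in the scene. Friction and masses are not known exactly. Their poses are not given: they have to be found in the camera images.
- foot_a_mid (a point): middle (30 mm up, on the axis, z up) of an aluminium loudspeaker foot, 60 mm tall, 0.22 kg. Base: D-shaped flange 12 mm thick, 62 mm diameter, one flat 23.5 mm from the axis on the foot's +x side; 3 mm chamfer below. Above it a solid round body, 44 mm diameter: grip here. A black index line runs down the body over the flat; black rubber pad on top, part of the foot. Two or three alike; None if absent
- foot_b_mid (a point): middle of another foot exactly like foot_a (flat on its own +x side); None if absent
- foot_c_mid (a point): middle of another foot exactly like foot_a (flat on its own +x side); None if absent
- nest_a (a point): centre of the floor of the left nest of the grey press, 20 mm above the table, 10 mm below the base's top. D-shaped: 66 mm diameter, cut off 25.5 mm from the centre on its +x side by the brass key bar; a foot over 5 degrees off will not drop in. x to the rear (away from the pedal), y along the row, z up. Foot fully home: its middle 30 mm above this point; 40 mm if it lies on the base
- nest_b (a point): the same for the middle nest, 85 mm from the left one
- nest_c (a point): the same for the right nest, 85 mm from the middle one
- pedal (a joint): spring pedal at the front of the grey press (a steel plate 88 mm wide with a ribbed rubber tread), hinged at its rear edge: 0 up, 0.30 rad at its stop, where it lies level. It takes about 9 to 14 N on the tread and springs back when let go
- pedal_tread (a point): point on top of the pedal's tread, mid-width, 85 mm in front of the hinge: press here, straight down. It is about 49 mm above the table when the pedal is up and 24 mm (and 4 mm further from the hinge) at the stop; axes lie as the nests' axes when the pedal is up
- press_bar (a joint): blue press bar with a rubber strip, linked to the pedal inside the base (5.83 rad per rad of pedal), hinged 115 mm behind the row of nests, 92 mm above the table: 0 swung up behind the row (0.22 m tall, front face 110 mm behind the nest centres), 1.75 rad level on the pads of feet that are fully home. A foot that is not home holds the bar off level
- foam_top (a point): centre of the top of the dark grey foam sheet (200 x 300 x 28 mm, firm, fixed), 28 mm above the table; x along its 200 mm, y along its 300 mm, z up
- red_screwdriver: bystander: red screwdriver, 202 mm long, 26 mm thick, lying along its own y; origin under its middle
- tin_of_wax: bystander: tin with a black lid, 67 mm across, 64 mm high; origin under its centre

How it is judged:
By the outcome, as a careful person would: the job done as asked, in the order asked, and still so for the second after the job is handed in, with the robot touching nothing.
Of foot_a, foot_b, foot_c only 2 to 3 are there at a start; the rules pass over those that are not, and their reading is None.
At some moment in a run one of foot_a, foot_b, foot_c may be knocked a few centimetres aside while the robot is not near it.
Once in a run the grip may slacken for a moment while it holds something.
It also fails if it takes over 210 s, if anything falls off the work surface, if the arm or the gripper's body presses on something with over 40 N, if the wrist force passes 120 N, or if a joint passes its speed limit or range.

## Robot

A 6-joint arm with a two-finger parallel gripper is mounted at the origin on the work surface; the furniture and walls round the work are solid. World frame = base frame: x ahead of the robot, y to its left, z up, the work surface at z = 0. Lengths are in m, angles in degrees, forces in N, time in s.
With the tool pointing down it reaches from about 0.35 to 0.85 m from the base axis. Payload 8.1 kg.
Tool frame: the origin (TCP) lies on the centre line of the jaws, within the pads' length; the fingertips stand 8 mm ahead of it and the grasp point (between the pads) lies 11 mm behind it; z points along the fingers, y is the direction in which the jaws open and shut (so a half turn about z gives the same grasp; the last joint's range is limited). The gripper opens to 85 mm and grips with 20 to 120 N. Pads are 22 mm wide; open, the fingers measure 114 mm over their backs; the gripper's body (76 mm by 85 mm) begins 54 mm behind the grasp point. The pads swing forward as they close: fully open they stand 13 mm farther back than shut.
Start: joints at [63.002, 7.471, 85.268, -0, 87.261, -4.893], TCP at [0.226, 0.556, 0.239] pointing down, gripper open.
Joint ranges: [-169.43, 169.43], [-51.17, 129.36], [1.28, 143.12], [-76.62, 256.62], [0, 156.53], [-152.29, 152.29]. Speed limits (degrees/s): [136.94, 136.94, 159.86, 180, 180, 180].

## Interface

Orientations are given as a 3x3 rotation matrix whose columns are the frame's x, y, z axes.
In Python, from rig import manip, viewer gives the robot as it stands. The module is installed in compiled form; this text tells all that it offers.
- The arm moves only by the tool apply_moves, never from a script. Its argument "rows" is a list of rows, each an object of numbers: "grip": the opening, from 0 (shut) to 1 (fully open); "dx", "dy", "dz": the shift along the tool's x, y, z in m; "ax", "ay", "az": the turn, a rotation vector about the tool's x, y, z in degrees. A call has 1 to 5 rows; each row is the pose to reach, as a shift and turn from the pose commanded when the call began, along the tool's axes at that moment; what a row does not reach only later rows make up. A row lasts 1/8 s, in which the tool goes at most 62.5 mm and 10.7 degrees, less where a joint would pass 70% of its speed; a pose out of reach is approached as far as the arm can. A call with a gripper value outside its range is refused whole. The fingers move at their own pace and stop on an object; the grip force is fixed at half the most. Time passes only in rows, so rows that repeat a pose let the fingers close. It gives the time, the measured TCP pose, the force and the opening at its end, in the units of the state.
- manip.read_state(): the state, without advancing time (a new reading comes with each control period).
- viewer.camera(name): name is "scene" or "top" or "wrist"; returns a dict with "img" (400x640x3 uint8, red, green, blue), "intrinsics" (3x3 intrinsics, pixels), "k1" (the pictures are not rectified: a ray, as slopes to the right and down, at radius r is drawn at 1 + k1 r^2 times it, then the intrinsics apply), "rvec" (rotation vector, rad) and "tvec" (3), from world to camera coordinates, as OpenCV has them; the wrist camera has in their place "mount" (4x4, takes a point from camera to tool coordinates, whose origin is the TCP and whose axes are the flange's). Camera axes: x right, y down, z forward; pixel columns grow to the right and rows downward; lengths in m; the calibration is good to about 2 mm. A picture is of the moment at which its call begins: read the wrist's pose just before it. There is no depth.
- manip.sign_off(): hands the job in, once; it reports no verdict.
The state is a dict: "time_s": time; "joint_positions": joint angles; "qd": joint speeds; "joint_torque": joint torques, N m; "tcp_pos": TCP position; "ee_rot": TCP orientation; "ft_force": force on the tool from outside, world axes, zero at the start; "torque": the same for the moment, N m; "width": finger opening in m.
Only numpy, scipy, OpenCV 4.12 (cv2) and the standard library are available. Lean on these libraries where they do the work, as an engineer would, in place of code of your own. Each camera call takes 0.05 s, during which the arm holds its last target. There are 200 camera calls.

## Working session

There is one attempt and no reset: what is moved stays moved. The work goes in short steps, Python scripts to look and compute and a tool call to move; the robot and the scene stay as the last step left them, time stands still between calls to the robot, and variables do not carry over. Pictures are saved under pics/ and viewed, about 12 in all and at most 16, crops included, and the job is handed in when it is done.

Besides the shell and the picture viewer there is one more tool, called after "Call:" as a command line: name --argument value ..., lists and objects as JSON in quotes. apply_moves: Moves the arm, as the interface text tells. Its arguments: {"type":"object","properties":{"rows":{"type":"array"}},"required":["rows"]}

```bash
mkdir -p pics; ls; cat > h.py <<'E'
import numpy as np, cv2
from rig import manip, viewer
def snap(n):
    s=manip.read_state(); c=viewer.camera(n); K=np.array(c["intrinsics"],float)
    if "mount" in c:
        T=np.eye(4); T[:3,:3]=np.array(s["ee_rot"]); T[:3,3]=s["tcp_pos"]
        W=T@np.array(c["mount"]); R=W[:3,:3]; o=W[:3,3]
    else:
        Rc=cv2.Rodrigues(np.array(c["rvec"],float))[0]; R=Rc.T; o=-R@np.array(c["tvec"],float).ravel()
    return dict(img=c["img"],K=K,k1=c["k1"],R=R,o=o)
def ray(c,uv):
    uv=np.atleast_2d(np.array(uv,float)); K=c["K"]
    d=np.c_[(uv[:,0]-K[0,2])/K[0,0],(uv[:,1]-K[1,2])/K[1,1]]; p=d.copy()
    for _ in range(20): p=d/(1+c["k1"]*(p**2).sum(1,keepdims=True))
    return np.c_[p,np.ones(len(p))]@c["R"].T
def onz(c,uv,z):
    r=ray(c,uv); return c["o"]+r*((z-c["o"][2])/r[:,2:])
def proj(c,P):
    q=(np.atleast_2d(np.array(P,float))-c["o"])@c["R"]; p=q[:,:2]/q[:,2:]
    p=p*(1+c["k1"]*(p**2).sum(1,keepdims=True)); K=c["K"]
    return np.c_[p[:,0]*K[0,0]+K[0,2],p[:,1]*K[1,1]+K[1,2]]
def save(c,n): cv2.imwrite("pics/"+n,c["img"][:,:,::-1])
E
python3 - <<'E'
from h import *
for n in ["scene","top","wrist"]:
    c=snap(n); save(c,n+"0.png"); print(n,c["o"].round(3),c["R"].round(3).tolist(),c["K"].round(1).tolist(),c["k1"])
print(manip.read_state())
E
```

```text
pics
scene [-0.001 -0.534  0.594] [[0.673, -0.403, 0.62], [-0.739, -0.348, 0.576], [-0.017, -0.846, -0.533]] [[380.0, 0.0, 317.2], [0.0, 380.0, 198.4], [0.0, 0.0, 1.0]] 0.02592945231699668
top [ 0.441 -0.013  1.245] [[0.023, -0.992, 0.124], [-0.999, -0.019, 0.03], [-0.028, -0.125, -0.992]] [[461.0, 0.0, 317.9], [0.0, 461.0, 195.3], [0.0, 0.0, 1.0]] -0.09743200817267092
wrist [0.155 0.584 0.374] [[0.377, 0.884, 0.276], [0.926, -0.359, -0.115], [-0.002, 0.299, -0.954]] [[283.5, 0.0, 320.0], [0.0, 283.5, 205.7], [0.0, 0.0, 1.0]] -0.041897731854933166
{'time_s': 0.15, 'joint_positions': array([ 6.30011186e+01,  7.50631544e+00,  8.53154303e+01, -2.66829072e-03,
        8.72607748e+01, -4.89152204e+00]), 'qd': array([-2.36954335e-05, -2.80015045e-02, -1.01794840e-01, -2.30075500e-02,
       -1.14667951e-01,  2.30878672e-02]), 'joint_torque': array([ 1.03275732e-03, -5.70071840e+01, -5.01152766e+01, -1.64829171e-04,
        9.71146423e-03, -1.09295829e-04]), 'tcp_pos': array([0.22559842, 0.55552865, 0.2384688 ]), 'ee_rot': array([[-9.26481126e-01,  3.76340734e-01, -6.12389405e-04],
       [ 3.76341224e-01,  9.26480211e-01, -1.30440686e-03],
       [ 7.64652309e-05, -1.43897571e-03, -9.99998962e-01]]), 'ft_force': array([ 0.65763001, -0.16560196,  0.71033067]), 'torque': array([ 0.01117166, -0.05043955,  0.03306788]), 'width': 0.08576716728769028}
```

View pics/top0.png

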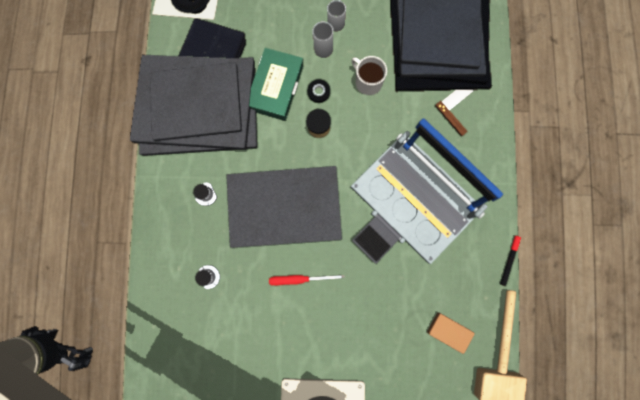

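View pics/scene0.png

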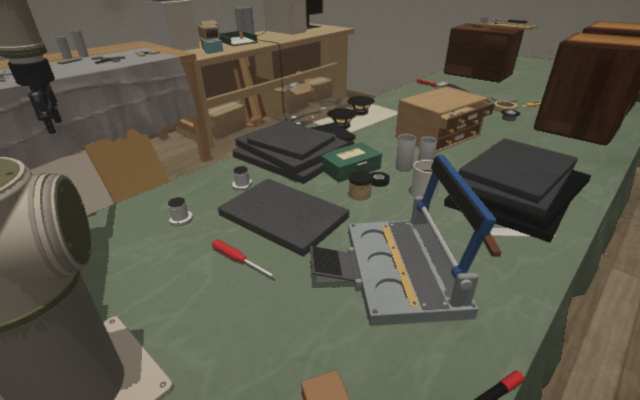

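The top view shows two feet, at px (204,193) and (207,277). The foam is at (284,206), with the screwdriver below it. The press is rotated about 45°, with nests at (382,187), (404,208) and (428,232) and the pedal at (375,238). No third foot is visible.

```bash
python3 - <<'E'
from h import *
c=snap("top"); im=c["img"]
a=cv2.resize(im[160:300,180:230],None,fx=4,fy=4,interpolation=cv2.INTER_CUBIC)
b=cv2.resize(im[120:270,340:480],None,fx=4,fy=4,interpolation=cv2.INTER_CUBIC)
o=np.zeros((600,770,3),np.uint8); o[:560,:200]=a; o[:,205:765]=b
cv2.imwrite("pics/crop1.png",o[:,:,::-1])
hsv=cv2.cvtColor(im,cv2.COLOR_RGB2HSV)
# brass bar
m=cv2.inRange(hsv,(18,110,120),(35,255,255)); n,l,s,ct=cv2.connectedComponentsWithStats(m)
for i in range(1,n):
    if s[i,4]>60:
        p=np.argwhere(l==i)[:,::-1]; W=onz(c,p,0.032)[:,:2]
        r=cv2.minAreaRect((W*1000).astype(np.float32)); u=np.linalg.svd(W-W.mean(0))[2][0]
        print("brass",ct[i].round(1),s[i,4],r,u,np.degrees(np.arctan2(u[1],u[0])))
# feet white flange
m=cv2.inRange(hsv,(0,0,170),(180,60,255)); n,l,s,ct=cv2.connectedComponentsWithStats(m)
for i in range(1,n):
    if s[i,4]>60: print("white",ct[i].round(1),s[i].tolist(),onz(c,ct[i],0.012).round(3))
# foam
m=cv2.inRange(im,(0,0,0),(75,75,75)); n,l,s,ct=cv2.connectedComponentsWithStats(m)
i=l[206,284]; p=np.argwhere(l==i)[:,::-1]; W=onz(c,p,0.028)[:,:2]
print("foam",s[i],cv2.minAreaRect((W*1000).astype(np.float32)))
for uv in [(381.5,187),(404,208.5),(428,232)]: print(onz(c,uv,0.03).round(3))
print("pedal",onz(c,(375,239),0.049).round(3))
E
```

```text
brass [388.6 177. ] 98 ((643.3142700195312, -164.0931396484375), (78.93534088134766, 11.480342864990234), 45.25215530395508) [-0.6711874  -0.74128772] -132.15877491522224
brass [426.6 214. ] 207 ((547.1741333007812, -265.39715576171875), (148.064453125, 11.80172348022461), 46.661109924316406) [-0.68628221 -0.72733536] -133.3365290557999
white [183.3  10. ] [152, 0, 66, 20, 691] [[1.138 0.434 0.012]]
white [370.3  66.6] [352, 55, 36, 30, 238] [[ 0.963 -0.114  0.012]]
white [273.7  80.8] [261, 63, 27, 36, 598] [[0.918 0.156 0.012]]
white [455.6  97.9] [442, 90, 31, 20, 343] [[ 0.876 -0.353  0.012]]
white [414.5 100. ] [410, 93, 9, 15, 78] [[ 0.868 -0.238  0.012]]
white [273.5 129.5] [263, 120, 23, 21, 193] [[0.777 0.151 0.012]]
white [340.9 147.1] [333, 137, 16, 23, 109] [[ 0.73  -0.035  0.012]]
white [442.9 174.7] [410, 143, 65, 62, 523] [[ 0.658 -0.313  0.012]]
white [402.3 212.7] [352, 147, 121, 117, 3613] [[ 0.553 -0.203  0.012]]
white [428.2 180. ] [392, 148, 67, 63, 307] [[ 0.643 -0.273  0.012]]
white [207.1 196.3] [195, 182, 22, 24, 163] [[0.587 0.327 0.012]]
white [481.6 211.5] [477, 205, 10, 13, 61] [[ 0.56  -0.417  0.012]]
white [211.5 276.4] [199, 265, 21, 25, 191] [[0.371 0.305 0.012]]
white [324.9 277.6] [309, 275, 33, 6, 140] [[0.377 0.001 0.012]]
white [276.4 294.3] [272, 288, 11, 12, 79] [[0.33  0.128 0.012]]
white [275.7 308. ] [272, 303, 9, 11, 69] [[0.294 0.129 0.012]]
white [290.1 385.1] [281, 379, 20, 15, 220] [[0.095 0.086 0.012]]
white [348.5 388.7] [323, 381, 43, 19, 566] [[ 0.09  -0.066  0.012]]
foam [     0      0    640    400 236381] ((603.5775146484375, 50.3839111328125), (1182.5101318359375, 1953.81689453125), 0.34659039974212646)
[[ 0.619 -0.145  0.03 ]]
[[ 0.563 -0.204  0.03 ]]
[[ 0.502 -0.268  0.03 ]]
pedal [[ 0.48  -0.127  0.049]]
```

View pics/crop1.png

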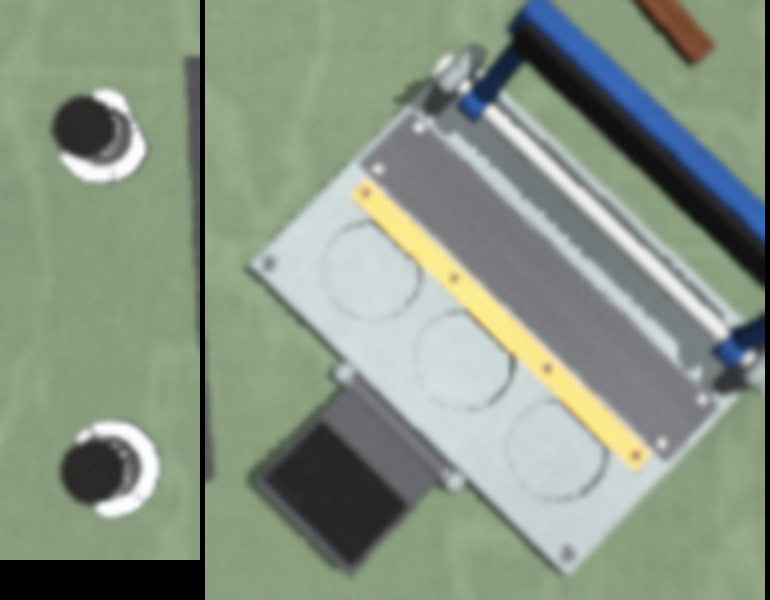

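```bash
cat >> h.py <<'E'
def Rd(psi):
    c,s=np.cos(np.radians(psi)),np.sin(np.radians(psi)); return np.array([[c,s,0],[s,-c,0],[0,0,-1.]])
def delta(frm,to):
    """frm,to: (x,y,z,psi) -> tool-frame row"""
    d=Rd(frm[3]).T@(np.array(to[:3])-np.array(frm[:3])); a=-((to[3]-frm[3]+180)%360-180)
    return dict(dx=round(d[0],4),dy=round(d[1],4),dz=round(d[2],4),az=round(a,1))
def now():
    s=manip.read_state(); R=np.array(s["ee_rot"]); p=s["tcp_pos"]
    return (*p,np.degrees(np.arctan2(R[1,0],R[0,0])))
def plan(*tos):
    f=now(); print("now",np.round(f,4),"t",manip.read_state()["time_s"],"j",manip.read_state()["joint_positions"].round(0),"w",round(manip.read_state()["width"],4),"F",manip.read_state()["ft_force"].round(1))
    for t in tos: print(t,delta(f,t)); f=t
E
python3 - <<'E'
from h import *
plan((.371,.30,.22,157.9),(.585,.322,.22,157.9))
E
```

```text
now [  0.2256   0.5556   0.2386 157.8946] t 0.2 j [63.  7. 85.  0. 87. -5.] w 0.0854 F [-0.1 -0.2  0.2]
(0.371, 0.3, 0.22, 157.9) {'dx': np.float64(-0.2309), 'dy': np.float64(-0.1821), 'dz': np.float64(0.0186), 'az': np.float64(-0.0)}
(0.585, 0.322, 0.22, 157.9) {'dx': np.float64(-0.19), 'dy': np.float64(0.1009), 'dz': np.float64(0.0), 'az': -0.0}
```

Call:
apply_moves --rows '[{"grip": 1,"dx": -0.231,"dy": -0.182,"dz": 0.019},{"grip": 1,"dx": -0.231,"dy": -0.182,"dz": 0.019},{"grip": 1,"dx": -0.231,"dy": -0.182,"dz": 0.019},{"grip": 1,"dx": -0.231,"dy": -0.182,"dz": 0.019},{"grip": 1,"dx": -0.231,"dy": -0.182,"dz": 0.019}]'

```text
invalid input at $.rows[0]: expected keys grip, dx, dy, dz, ax, ay, az
```

Call:
apply_moves --rows '[{"grip": 1},{"grip": 1}]'

```text
invalid input at $.rows[0]: expected keys grip, dx, dy, dz, ax, ay, az
```

```bash
python3 - <<'E'
from h import *
c=snap("wrist"); save(c,"w1.png"); plan((.585,.322,.22,157.9)); print(proj(c,[[.371,.305,0]]))
E
```

```text
now [  0.2256   0.5557   0.2388 157.8991] t 0.25 j [63.  7. 85. -0. 87. -5.] w 0.0853 F [-0.5  0.2  0.6]
(0.585, 0.322, 0.22, 157.9) {'dx': np.float64(-0.4209), 'dy': np.float64(-0.0813), 'dz': np.float64(0.0188), 'az': np.float64(-0.0)}
[[210.16395962 317.46655188]]
```

View pics/w1.png

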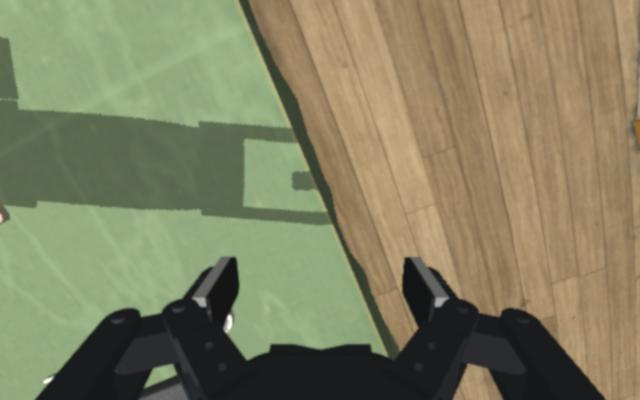

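The picture shows only fingers, table edge and shadow, because the move was refused: every key must be given.

Call:
apply_moves --rows '[{"grip": 1,"dx": -0.231,"dy": -0.182,"dz": 0.019,"ax": 0,"ay": 0,"az": 0},{"grip": 1,"dx": -0.231,"dy": -0.182,"dz": 0.019,"ax": 0,"ay": 0,"az": 0},{"grip": 1,"dx": -0.231,"dy": -0.182,"dz": 0.019,"ax": 0,"ay": 0,"az": 0},{"grip": 1,"dx": -0.231,"dy": -0.182,"dz": 0.019,"ax": 0,"ay": 0,"az": 0},{"grip": 1,"dx": -0.231,"dy": -0.182,"dz": 0.019,"ax": 0,"ay": 0,"az": 0}]'

```text
time_s: 0.88
tcp_pos: [0.3721, 0.2981, 0.2202]
ee_rot: [[-0.926, 0.377, 0.0], [0.377, 0.926, -0.0], [-0.0, -0.0, -1.0]]
ft_force: [1.2, 0.9, -0.1]
width: 0.0853
```

Call:
apply_moves --rows '[{"grip": 1,"dx": 0,"dy": 0,"dz": 0,"ax": 0,"ay": 0,"az": 0},{"grip": 1,"dx": 0,"dy": 0,"dz": 0,"ax": 0,"ay": 0,"az": 0}]'

```text
time_s: 1.12
tcp_pos: [0.3712, 0.3007, 0.2204]
ee_rot: [[-0.926, 0.377, -0.0], [0.377, 0.926, 0.001], [0.0, 0.0, -1.0]]
ft_force: [0.6, 0.9, -0.0]
width: 0.0855
```

```bash
python3 - <<'E'
from h import *
c=snap("wrist"); save(c,"w1.png"); plan((.585,.322,.22,157.9)); print(proj(c,[[.371,.305,0]]))
E
```

```text
now [  0.3709   0.3011   0.2204 157.9254] t 1.175 j [ 33. -11. 106.   0.  86. -35.] w 0.0852 F [ 0.  -0.1  0.6]
(0.585, 0.322, 0.22, 157.9) {'dx': np.float64(-0.1905), 'dy': np.float64(0.0998), 'dz': np.float64(0.0004), 'az': np.float64(0.0)}
[[323.77438697 177.7732657 ]]
```

View pics/w1.png

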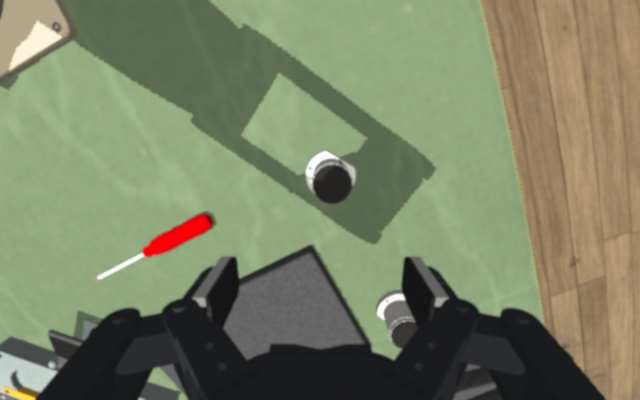

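```bash
cat >> h.py <<'E'
def foot(c,guess,zb=0.0,name=None,r=45):
    """axis from dark pad (z=zb+.06); flange outline radius profile"""
    im=c["img"]; u,v=proj(c,[[*guess,zb+.05]])[0].astype(int); x0,y0=max(u-r,0),max(v-r,0)
    cr=im[y0:v+r,x0:u+r]; hsv=cv2.cvtColor(cr,cv2.COLOR_RGB2HSV)
    m=cv2.inRange(hsv,(0,0,0),(180,120,48)); n,l,s,ct=cv2.connectedComponentsWithStats(m)
    i=1+np.argmax(s[1:,4]); k=[q for q in cv2.findContours((l==i).astype(np.uint8),cv2.RETR_EXTERNAL,cv2.CHAIN_APPROX_NONE)[0]]
    k=max(k,key=len)[:,0]+[x0,y0]; P=onz(c,k,zb+.06)[:,:2]; (cx,cy),rad=cv2.minEnclosingCircle((P*1000).astype(np.float32))
    if name: cv2.imwrite("pics/"+name,cv2.resize(cr,None,fx=6,fy=6,interpolation=cv2.INTER_CUBIC)[:,:,::-1])
    return np.array([cx,cy])/1000,rad,P,cr,(x0,y0)
def outline(c,ax,mask,off,z):
    k=max(cv2.findContours(mask,cv2.RETR_EXTERNAL,cv2.CHAIN_APPROX_NONE)[0],key=cv2.contourArea)[:,0]+off
    d=onz(c,k,z)[:,:2]-ax; a=np.degrees(np.arctan2(d[:,1],d[:,0])); q=np.hypot(*d.T)*1000
    return [(t,round(float(np.median(q[abs((a-t+180)%360-180)<6])),1)) for t in range(-180,180,12) if (abs((a-t+180)%360-180)<6).any()]
E
python3 - <<'E'
from h import *
c=snap("wrist"); ax,rad,P,cr,off=foot(c,(.371,.305),name="c2.png"); print(ax,rad,P.mean(0))
hsv=cv2.cvtColor(cr,cv2.COLOR_RGB2HSV)
g=cv2.inRange(hsv,(35,35,0),(90,255,255)); m=cv2.morphologyEx(255-g,cv2.MORPH_OPEN,np.ones((3,3)))
print(outline(c,ax,m,off,.008))
E
```

```text
[0.36918741 0.314569  ] 19.588062286376953 [0.36991922 0.31459949]
[(-180, 31.6), (-168, 31.3), (-156, 31.9), (-144, 31.6), (-132, 31.7), (-120, 31.6), (-108, 31.5), (-96, 32.0), (-84, 31.9), (-72, 32.3), (-60, 30.7), (-48, 31.7), (-36, 33.3), (-24, 34.7), (-12, 34.2), (0, 34.4), (12, 33.1), (24, 31.4), (36, 29.7), (48, 31.5), (60, 31.4), (72, 30.9), (84, 31.5), (96, 28.5), (108, 25.8), (120, 24.2), (132, 23.9), (144, 24.7), (156, 27.5), (168, 30.4)]
```

View pics/c2.png

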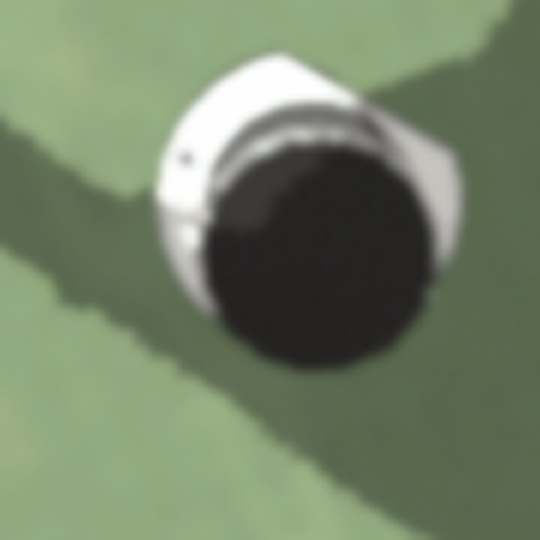

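Crop c2 shows foot 2 clearly, with its flat facing upper right. The outline profile gives axis (0.369, 0.3146) and flat direction ≈130°. Next I grasp it with psi 219.7, so that psi at the nest is 46.7.

```bash
python3 - <<'E'
from h import *
plan((.3694,.3146,.12,219.7),(.3694,.3146,.031,219.7))
E
```

```text
now [  0.3708   0.3013   0.2204 157.9683] t 1.225 j [ 33. -11. 106.   0.  86. -35.] w 0.0855 F [ 0.  -0.6 -0.1]
(0.3694, 0.3146, 0.12, 219.7) {'dx': np.float64(0.0063), 'dy': np.float64(0.0118), 'dz': np.float64(0.1004), 'az': np.float64(-61.7)}
(0.3694, 0.3146, 0.031, 219.7) {'dx': np.float64(0.0), 'dy': np.float64(0.0), 'dz': np.float64(0.089), 'az': -0.0}
```

Call:
apply_moves --rows '[{"grip": 1,"dx": 0.006,"dy": 0.012,"dz": 0.1,"ax": 0,"ay": 0,"az": -45},{"grip": 1,"dx": 0.006,"dy": 0.012,"dz": 0.1,"ax": 0,"ay": 0,"az": -45},{"grip": 1,"dx": 0.006,"dy": 0.012,"dz": 0.1,"ax": 0,"ay": 0,"az": -45},{"grip": 1,"dx": 0.006,"dy": 0.012,"dz": 0.1,"ax": 0,"ay": 0,"az": -45},{"grip": 1,"dx": 0.006,"dy": 0.012,"dz": 0.1,"ax": 0,"ay": 0,"az": -45}]'

```text
time_s: 1.85
tcp_pos: [0.3696, 0.3148, 0.1202]
ee_rot: [[-0.92, -0.391, -0.0], [-0.391, 0.92, -0.0], [0.0, 0.0, -1.0]]
ft_force: [0.3, -0.7, 0.8]
width: 0.0856
```

Call:
apply_moves --rows '[{"grip": 1,"dx": 0,"dy": 0,"dz": 0,"ax": 0,"ay": 0,"az": -16.8},{"grip": 1,"dx": 0,"dy": 0,"dz": 0,"ax": 0,"ay": 0,"az": -16.8},{"grip": 1,"dx": 0,"dy": 0,"dz": 0,"ax": 0,"ay": 0,"az": -16.8}]'

```text
time_s: 2.22
tcp_pos: [0.37, 0.3143, 0.1205]
ee_rot: [[-0.771, -0.637, 0.0], [-0.637, 0.771, 0.0], [-0.0, 0.0, -1.0]]
ft_force: [0.1, -0.3, -0.2]
width: 0.085
```

```bash
cat >> h.py <<'E'
def flat(c,ax,mask,off,z,t0):
    k=max(cv2.findContours(mask,cv2.RETR_EXTERNAL,cv2.CHAIN_APPROX_NONE)[0],key=cv2.contourArea)[:,0]+off
    d=onz(c,k,z)[:,:2]-ax; a=np.degrees(np.arctan2(d[:,1],d[:,0]))
    for _ in range(4):
        s=d[abs((a-t0+180)%360-180)<30]; vx,vy,px,py=cv2.fitLine((s*1000).astype(np.float32),cv2.DIST_HUBER,0,.01,.01).ravel()
        n=np.array([-vy,vx]); n*=np.sign(n@[px,py]); t0=np.degrees(np.arctan2(n[1],n[0]))
    return t0,n@[px,py]
E
python3 - <<'E'
from h import *
c=snap("wrist"); save(c,"w2.png"); ax,rad,P,cr,off=foot(c,(.369,.3146),r=75); print(ax,rad,P.mean(0))
hsv=cv2.cvtColor(cr,cv2.COLOR_RGB2HSV)
g=cv2.inRange(hsv,(35,35,0),(90,255,255)); m=cv2.morphologyEx(255-g,cv2.MORPH_OPEN,np.ones((3,3)))
for z in (.0,.012): print(flat(c,ax,m,off,z,130))
print(outline(c,ax,m,off,.008)); plan((.3694,.3146,.031,219.7))
E
```

```text
[0.3692023  0.31449731] 20.242488861083984 [0.36961916 0.31553483]
(np.float32(131.66716), np.float32(25.693298))
(np.float32(132.77873), np.float32(24.40903))
[(-180, 31.4), (-168, 31.2), (-156, 31.3), (-144, 30.9), (-132, 31.0), (-120, 31.2), (-108, 31.5), (-96, 31.1), (-84, 31.1), (-72, 31.1), (-60, 31.2), (-48, 31.7), (-36, 31.7), (-24, 31.9), (-12, 32.4), (0, 37.1), (12, 41.1), (24, 43.8), (36, 45.0), (48, 45.0), (60, 43.0), (72, 40.1), (84, 35.4), (96, 31.8), (108, 28.2), (120, 25.0), (132, 24.1), (144, 25.5), (156, 27.5), (168, 30.9)]
now [ 3.70100e-01  3.14300e-01  1.20500e-01 -1.40516e+02] t 2.275 j [ 34.  -5. 111.   0.  74. -95.] w 0.0856 F [-0.5 -0.  -0.3]
(0.3694, 0.3146, 0.031, 219.7) {'dx': np.float64(0.0003), 'dy': np.float64(0.0007), 'dz': np.float64(0.0895), 'az': np.float64(-0.2)}
```

Call:
apply_moves --rows '[{"grip": 1,"dx": 0,"dy": 0.001,"dz": 0.05,"ax": 0,"ay": 0,"az": 0},{"grip": 1,"dx": 0,"dy": 0.001,"dz": 0.075,"ax": 0,"ay": 0,"az": 0},{"grip": 1,"dx": 0,"dy": 0.001,"dz": 0.089,"ax": 0,"ay": 0,"az": 0},{"grip": 1,"dx": 0,"dy": 0.001,"dz": 0.089,"ax": 0,"ay": 0,"az": 0},{"grip": 0,"dx": 0,"dy": 0.001,"dz": 0.089,"ax": 0,"ay": 0,"az": 0}]'

```text
time_s: 2.9
tcp_pos: [0.3705, 0.3152, 0.0326]
ee_rot: [[-0.77, -0.638, 0.002], [-0.638, 0.77, 0.001], [-0.002, -0.0, -1.0]]
ft_force: [-0.3, 0.6, -0.3]
width: 0.0699
```

Call:
apply_moves --rows '[{"grip": 0,"dx": 0,"dy": 0,"dz": 0,"ax": 0,"ay": 0,"az": 0},{"grip": 0,"dx": 0,"dy": 0,"dz": 0,"ax": 0,"ay": 0,"az": 0},{"grip": 0,"dx": 0,"dy": 0,"dz": 0,"ax": 0,"ay": 0,"az": 0},{"grip": 0,"dx": 0,"dy": 0,"dz": 0,"ax": 0,"ay": 0,"az": 0},{"grip": 0,"dx": 0,"dy": 0,"dz": 0,"ax": 0,"ay": 0,"az": 0}]'

```text
time_s: 3.52
tcp_pos: [0.3707, 0.3153, 0.0328]
ee_rot: [[-0.77, -0.639, 0.002], [-0.639, 0.77, 0.002], [-0.003, -0.0, -1.0]]
ft_force: [-0.8, -0.3, 5.4]
width: 0.043
```

Call:
apply_moves --rows '[{"grip": 0,"dx": 0,"dy": 0,"dz": -0.03,"ax": 0,"ay": 0,"az": 0},{"grip": 0,"dx": 0,"dy": 0,"dz": -0.08,"ax": 0,"ay": 0,"az": 0},{"grip": 0,"dx": 0,"dy": 0,"dz": -0.13,"ax": 0,"ay": 0,"az": 0},{"grip": 0,"dx": 0,"dy": 0,"dz": -0.17,"ax": 0,"ay": 0,"az": 0},{"grip": 0,"dx": 0,"dy": 0,"dz": -0.17,"ax": 0,"ay": 0,"az": 0}]'

```text
time_s: 4.15
tcp_pos: [0.3717, 0.3159, 0.2058]
ee_rot: [[-0.77, -0.639, 0.007], [-0.639, 0.77, 0.004], [-0.008, -0.001, -1.0]]
ft_force: [0.4, 0.9, -2.0]
width: 0.0426
```

```bash
python3 - <<'E'
from h import *
plan((.56,.0,.2,100),(.56,-.2,.2,46.7)); 
E
```

```text
now [   0.3717    0.3159    0.2058 -140.3154] t 4.15 j [ 34. -10. 106.  -0.  84. -95.] w 0.0426 F [ 0.4  0.9 -2. ]
(0.56, 0.0, 0.2, 100) {'dx': np.float64(0.0568), 'dy': np.float64(-0.3634), 'dz': np.float64(0.0058), 'az': np.float64(119.7)}
(0.56, -0.2, 0.2, 46.7) {'dx': np.float64(-0.197), 'dy': np.float64(-0.0347), 'dz': np.float64(0.0), 'az': 53.3}
```

```bash
python3 - <<'E'
from h import *
plan((.46,.2,.2,176),(.52,.03,.2,133),(.52,-.1,.21,90),(.505,-.262,.22,46.7)); 
E
```

```text
now [   0.3717    0.3159    0.2058 -140.3154] t 4.15 j [ 34. -10. 106.  -0.  84. -95.] w 0.0426 F [ 0.4  0.9 -2. ]
(0.46, 0.2, 0.2, 176) {'dx': np.float64(0.006), 'dy': np.float64(-0.1456), 'dz': np.float64(0.0058), 'az': np.float64(43.7)}
(0.52, 0.03, 0.2, 133) {'dx': np.float64(-0.0717), 'dy': np.float64(-0.1654), 'dz': np.float64(0.0), 'az': 43}
(0.52, -0.1, 0.21, 90) {'dx': np.float64(-0.0951), 'dy': np.float64(-0.0887), 'dz': np.float64(-0.01), 'az': 43}
(0.505, -0.262, 0.22, 46.7) {'dx': np.float64(-0.162), 'dy': np.float64(-0.015), 'dz': np.float64(-0.01), 'az': 43.3}
```

Call:
apply_moves --rows '[{"grip": 0,"dx": 0.002,"dy": -0.03,"dz": 0.006,"ax": 0,"ay": 0,"az": 9},{"grip": 0,"dx": 0.003,"dy": -0.06,"dz": 0.006,"ax": 0,"ay": 0,"az": 18},{"grip": 0,"dx": 0.004,"dy": -0.09,"dz": 0.006,"ax": 0,"ay": 0,"az": 27},{"grip": 0,"dx": 0.005,"dy": -0.12,"dz": 0.006,"ax": 0,"ay": 0,"az": 36},{"grip": 0,"dx": 0.006,"dy": -0.146,"dz": 0.006,"ax": 0,"ay": 0,"az": 43.7}]'

```text
time_s: 4.78
tcp_pos: [0.4579, 0.1971, 0.1936]
ee_rot: [[-0.997, 0.075, -0.002], [0.075, 0.997, -0.001], [0.002, -0.001, -1.0]]
ft_force: [-0.4, -0.1, -1.5]
width: 0.0429
```

Call:
apply_moves --rows '[{"grip": 0,"dx": -0.014,"dy": -0.033,"dz": 0,"ax": 0,"ay": 0,"az": 9},{"grip": 0,"dx": -0.028,"dy": -0.066,"dz": 0,"ax": 0,"ay": 0,"az": 18},{"grip": 0,"dx": -0.042,"dy": -0.1,"dz": 0,"ax": 0,"ay": 0,"az": 27},{"grip": 0,"dx": -0.056,"dy": -0.133,"dz": 0,"ax": 0,"ay": 0,"az": 36},{"grip": 0,"dx": -0.072,"dy": -0.165,"dz": 0,"ax": 0,"ay": 0,"az": 43}]'

```text
time_s: 5.4
tcp_pos: [0.5178, 0.0276, 0.1936]
ee_rot: [[-0.678, 0.735, -0.002], [0.735, 0.678, 0.0], [0.002, -0.002, -1.0]]
ft_force: [1.9, 0.4, -1.9]
width: 0.0428
```

Call:
apply_moves --rows '[{"grip": 0,"dx": -0.019,"dy": -0.018,"dz": 0,"ax": 0,"ay": 0,"az": 9},{"grip": 0,"dx": -0.038,"dy": -0.036,"dz": 0,"ax": 0,"ay": 0,"az": 18},{"grip": 0,"dx": -0.057,"dy": -0.054,"dz": -0.005,"ax": 0,"ay": 0,"az": 27},{"grip": 0,"dx": -0.076,"dy": -0.072,"dz": -0.01,"ax": 0,"ay": 0,"az": 36},{"grip": 0,"dx": -0.095,"dy": -0.089,"dz": -0.01,"ax": 0,"ay": 0,"az": 43}]'

```text
time_s: 6.02
tcp_pos: [0.5176, -0.1022, 0.204]
ee_rot: [[0.005, 1.0, -0.002], [1.0, -0.005, 0.0], [0.0, -0.002, -1.0]]
ft_force: [0.4, -0.1, -1.2]
width: 0.0425
```

Call:
apply_moves --rows '[{"grip": 0,"dx": -0.032,"dy": -0.003,"dz": 0,"ax": 0,"ay": 0,"az": 9},{"grip": 0,"dx": -0.064,"dy": -0.006,"dz": -0.005,"ax": 0,"ay": 0,"az": 18},{"grip": 0,"dx": -0.097,"dy": -0.009,"dz": -0.01,"ax": 0,"ay": 0,"az": 27},{"grip": 0,"dx": -0.13,"dy": -0.012,"dz": -0.01,"ax": 0,"ay": 0,"az": 36},{"grip": 0,"dx": -0.162,"dy": -0.015,"dz": -0.01,"ax": 0,"ay": 0,"az": 43.3}]'

```text
time_s: 6.65
tcp_pos: [0.5023, -0.2641, 0.2135]
ee_rot: [[0.689, 0.724, -0.002], [0.724, -0.689, 0.001], [-0.0, -0.002, -1.0]]
ft_force: [0.1, -0.2, -1.6]
width: 0.0424
```

Call:
apply_moves --rows '[{"grip": 0,"dx": 0,"dy": 0,"dz": 0,"ax": 0,"ay": 0,"az": 0},{"grip": 0,"dx": 0,"dy": 0,"dz": 0,"ax": 0,"ay": 0,"az": 0},{"grip": 0,"dx": 0,"dy": 0,"dz": 0,"ax": 0,"ay": 0,"az": 0}]'

```text
time_s: 7.02
tcp_pos: [0.5032, -0.2625, 0.2147]
ee_rot: [[0.685, 0.729, -0.001], [0.729, -0.685, 0.001], [0.0, -0.001, -1.0]]
ft_force: [-0.7, 0.4, -2.2]
width: 0.0429
```

```bash
python3 - <<'E'
from h import *
c=snap("wrist"); save(c,"w3.png"); plan((.505,-.262,.22,46.7)); print(proj(c,[[.619,-.145,.03],[.563,-.204,.03],[.502,-.268,.03],[.48,-.127,.049]]))
E
```

```text
now [ 0.5033 -0.2625  0.2149 46.7923] t 7.075 j [-33.   3.  92.   0.  84.  10.] w 0.0422 F [ 0.6  0.5 -2.5]
(0.505, -0.262, 0.22, 46.7) {'dx': np.float64(0.0016), 'dy': np.float64(0.0009), 'dz': np.float64(-0.0051), 'az': np.float64(0.1)}
[[323.40516645  24.83006198]
 [322.8299672  109.51133286]
 [322.11312087 189.37220272]
 [211.68745927 110.47583072]]
```

View pics/w3.png

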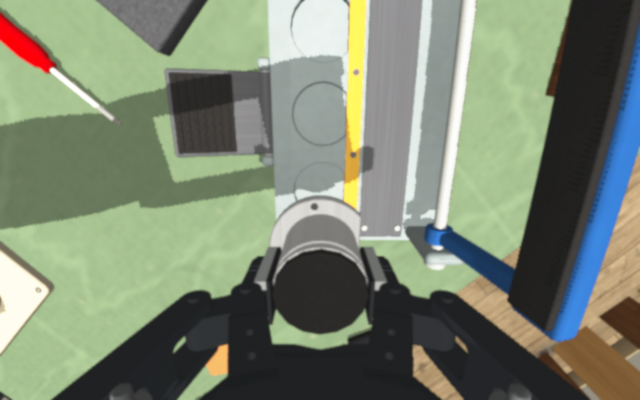

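```bash
python3 - <<'E'
from h import *
from scipy.optimize import least_squares
c=snap("wrist"); im=c["img"]; g=cv2.cvtColor(im,cv2.COLOR_RGB2GRAY); e=cv2.Canny(g,25,60)
hsv=cv2.cvtColor(im,cv2.COLOR_RGB2HSV)
y=cv2.inRange(hsv,(18,110,60),(35,255,255)); y[:,:335]=0; y[190:]=0
lines=[]
for v in range(5,185,5):
    q=np.where(y[v])[0]
    if len(q)>4: lines.append((q[0]-.5,v,q[-1]+.5))
L=np.array(lines)
for z in (.030,.034,.038):
  for col in (0,2):
    W=onz(c,L[:,[col,1]],z)[:,:2]*1000; vx,vy,px,py=cv2.fitLine(W.astype(np.float32),cv2.DIST_HUBER,0,.01,.01).ravel()
    n=np.array([vy,-vx]); n*=np.sign(n[0]); print("brass",z,col,"dir",np.degrees(np.arctan2(vy,vx)).round(2),"normal",n.round(4),"off",round(float(n@[px,py]),1))
u=np.array([.686,.7276]); n=np.array([.7276,-.686])
P=np.argwhere(e>0)[:,::-1]
for gs in [(.619,-.145),(.563,-.204)]:
  for z in (.03,.02):
    W=onz(c,P,z)[:,:2]; ctr=np.array(gs)
    for rr in (7,4,2.5,1.5,1.5):
        d=(W-ctr)*1000; q=np.hypot(*d.T); k=(abs(q-33)<rr)&((d@n)<20)
        r=least_squares(lambda p:np.hypot(*(W[k]-p[:2]).T)*1000-33,ctr,loss="soft_l1",x_scale=1e-3); ctr=r.x
    print(gs,z,ctr.round(4),k.sum(),"rms",np.sqrt((r.fun**2).mean()).round(2),"n,u",(ctr@n*1000).round(1),(ctr@u*1000).round(1))
c=snap("top")
hsv=cv2.cvtColor(c["img"],cv2.COLOR_RGB2HSV)
E
```

```text
brass 0.03 0 dir 46.45 normal [ 0.7247 -0.689 ] off 573.8
brass 0.03 2 dir 46.47 normal [ 0.725  -0.6887] off 589.4
brass 0.034 0 dir 46.45 normal [ 0.7247 -0.689 ] off 573.5
brass 0.034 2 dir 46.47 normal [ 0.725  -0.6887] off 588.9
brass 0.038 0 dir 46.45 normal [ 0.7247 -0.689 ] off 573.1
brass 0.038 2 dir 46.47 normal [ 0.725  -0.6887] off 588.4
(0.619, -0.145) 0.03 [ 0.6174 -0.1467] 107 rms 1.08 n,u 549.9 316.8
(0.619, -0.145) 0.02 [ 0.6188 -0.1448] 102 rms 1.08 n,u 549.6 319.2
(0.563, -0.204) 0.03 [ 0.5583 -0.2067] 171 rms 0.79 n,u 548.0 232.6
(0.563, -0.204) 0.02 [ 0.5583 -0.2054] 156 rms 0.77 n,u 547.1 233.5
```

```bash
python3 - <<'E'
from h import *
c=snap("wrist"); im=c["img"]; save(c,"w4.png")
s=manip.read_state(); R=np.array(s["ee_rot"]); t=s["tcp_pos"]; zb=t[2]-.0326
# pad axis
hsv=cv2.cvtColor(im,cv2.COLOR_RGB2HSV); 
zt=zb+.012
ax=t[:2]
for uv in [(314.5,206)]:
    d=onz(c,uv,zt)[0,:2]-ax; print("dot r",np.hypot(*d)*1000,"ang",np.degrees(np.arctan2(d[1],d[0])))
g=cv2.cvtColor(im,cv2.COLOR_RGB2GRAY)
print("pad centre px expected",proj(c,[[*ax,zb+.06],[*ax,zt]]))
cv2.imwrite("pics/c4.png",cv2.resize(im[170:350,230:410],None,fx=3.3,fy=3.3,interpolation=cv2.INTER_CUBIC)[:,:,::-1])
# earlier dot: picture w1 taken from tcp (.3709,.3011,.2204) psi 157.93; rebuild that camera
Tm=np.eye(4);Tm[:3,:3]=R;Tm[:3,3]=t
M=np.linalg.inv(Tm)@np.r_[np.c_[c["R"],c["o"]],[[0,0,0,1]]]
T=np.eye(4);T[:3,:3]=Rd(157.93);T[:3,3]=(.3709,.3011,.2204); W=T@M
c1=dict(c,R=W[:3,:3],o=W[:3,3]); u,v=proj(c1,[[.371,.305,.05]])[0].astype(int)-45
d=onz(c1,(u+185/6-.4,v+158/6-.4),.012)[0,:2]-[.3692,.3146]; print("dot0 r",np.hypot(*d)*1000,np.degrees(np.arctan2(d[1],d[0])))
E
```

```text
dot r 27.11159366382878 ang 51.9516650918807
pad centre px expected [[318.32402455 296.27280098]
 [318.83199617 248.48548541]]
dot0 r 28.3428419283643 -131.85969969951807
```

View pics/c4.png

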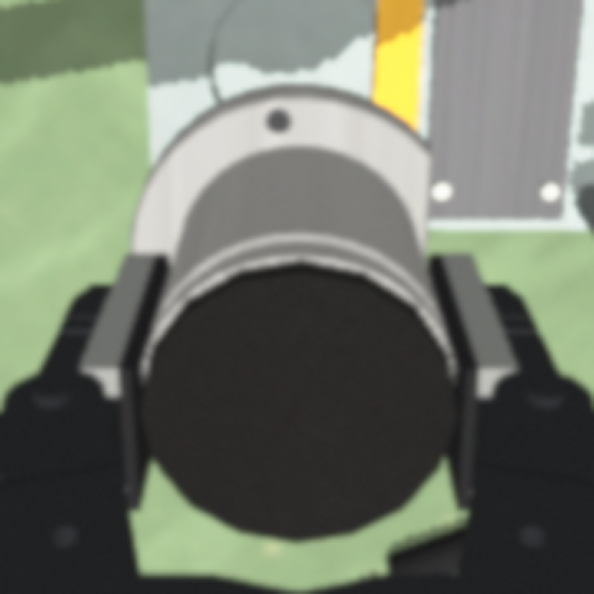

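```bash
cat >> h.py <<'E'
def heldflat(c,r0,r1,c0,c1,zt,ax):
    g=cv2.GaussianBlur(cv2.cvtColor(c["img"],cv2.COLOR_RGB2HSV)[:,:,1].astype(float),(3,3),0); pts=[]
    for v in range(r0,r1):
        d=abs(g[v,c0+1:c1+1]-g[v,c0-1:c1-1]); i=int(np.argmax(d))
        if 0<i<len(d)-1: i=i+.5*(d[i-1]-d[i+1])/(d[i-1]-2*d[i]+d[i+1])
        pts.append((c0+i,v))
    print(np.round([p[0] for p in pts],1))
    W=onz(c,pts,zt)[:,:2]*1000; vx,vy,px,py=cv2.fitLine(W.astype(np.float32),cv2.DIST_HUBER,0,.01,.01).ravel()
    n=np.array([vy,-vx]); n*=np.sign(n@(np.array([px,py])-ax*1000)); print("flat dir",np.degrees(np.arctan2(n[1],n[0])),"dist",n@(np.array([px,py])-ax*1000))
E
python3 - <<'E'
from h import *
c=snap("wrist"); p=now(); zb=p[2]-.0326
heldflat(c,221,246,352,368,zb+.012,np.array(p[:2])); heldflat(c,221,246,352,368,zb+.004,np.array(p[:2]))
plan((.5002,-.2691,.09,46.7),(.5002,-.2691,.07,46.7))
E
```

```text
[360.3 360.2 360.2 360.  365.3 366.3 367.  361.4 366.2 364.9 359.1 359.5
 359.7 359.4 358.7 360.7 360.  359.2 359.2 359.2 359.1 359.1 359.  358.9
 358.8]
flat dir -44.65497 dist 24.008216162218254
[360.3 360.2 360.2 360.  365.3 366.3 367.  361.4 366.2 364.9 359.1 359.5
 359.7 359.4 358.7 360.7 360.  359.2 359.2 359.2 359.1 359.1 359.  358.9
 358.8]
flat dir -44.648853 dist 25.2942891749023
now [ 0.5034 -0.263   0.2154 46.7479] t 7.275 j [-33.   3.  92.   0.  84.  10.] w 0.0428 F [-0.3  0.5 -1.9]
(0.5002, -0.2691, 0.09, 46.7) {'dx': np.float64(-0.0066), 'dy': np.float64(0.0019), 'dz': np.float64(0.1254), 'az': np.float64(0.0)}
(0.5002, -0.2691, 0.07, 46.7) {'dx': np.float64(0.0), 'dy': np.float64(0.0), 'dz': np.float64(0.02), 'az': -0.0}
```

Call:
apply_moves --rows '[{"grip": 0,"dx": -0.008,"dy": 0.002,"dz": 0.04,"ax": 0,"ay": 0,"az": 0},{"grip": 0,"dx": -0.008,"dy": 0.002,"dz": 0.08,"ax": 0,"ay": 0,"az": 0},{"grip": 0,"dx": -0.008,"dy": 0.002,"dz": 0.12,"ax": 0,"ay": 0,"az": 0},{"grip": 0,"dx": -0.008,"dy": 0.002,"dz": 0.135,"ax": 0,"ay": 0,"az": 0},{"grip": 0,"dx": -0.008,"dy": 0.002,"dz": 0.135,"ax": 0,"ay": 0,"az": 0}]'

```text
time_s: 7.9
tcp_pos: [0.4987, -0.2702, 0.0797]
ee_rot: [[0.686, 0.728, -0.002], [0.728, -0.686, 0.001], [-0.0, -0.002, -1.0]]
ft_force: [-0.6, -0.0, -1.8]
width: 0.0425
```

Call:
apply_moves --rows '[{"grip": 0,"dx": 0,"dy": 0,"dz": 0,"ax": 0,"ay": 0,"az": 0},{"grip": 0,"dx": 0,"dy": 0,"dz": 0,"ax": 0,"ay": 0,"az": 0}]'

```text
time_s: 8.15
tcp_pos: [0.5004, -0.2715, 0.0824]
ee_rot: [[0.686, 0.728, 0.003], [0.728, -0.686, -0.002], [0.001, 0.003, -1.0]]
ft_force: [-0.3, -0.4, -1.9]
width: 0.0425
```

```bash
python3 - <<'E'
from h import *
c=snap("wrist"); save(c,"w5.png")
plan((.4990,-.2704,.06,46.7))
cv2.imwrite("pics/c5.png",cv2.resize(c["img"][100:350,200:440],None,fx=2.4,fy=2.4,interpolation=cv2.INTER_CUBIC)[:,:,::-1])
E
```

```text
now [ 0.5002 -0.2713  0.0821 46.6988] t 8.2 j [-34.  10.  99.  -0.  70.  10.] w 0.0424 F [ 0.1  1.  -2.1]
(0.499, -0.2704, 0.06, 46.7) {'dx': np.float64(-0.0002), 'dy': np.float64(-0.0015), 'dz': np.float64(0.0221), 'az': np.float64(-0.0)}
```

View pics/c5.png

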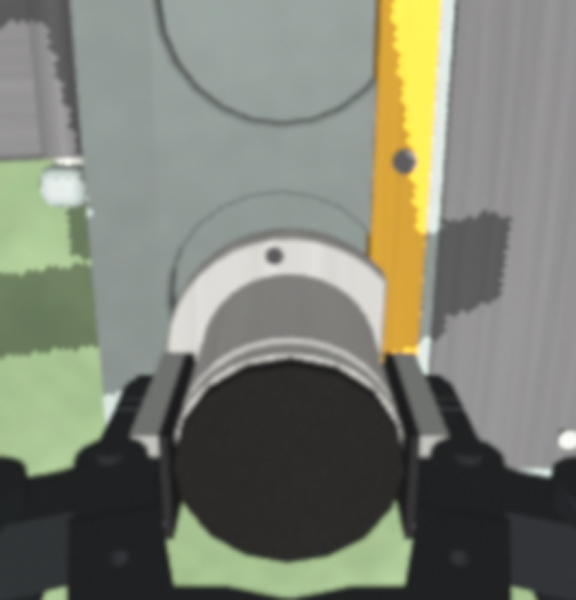

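```bash
python3 - <<'E'
from h import *
from scipy.optimize import least_squares
c=snap("wrist"); p=now(); n=np.array([.7248,-.6889]);u=np.array([.6889,.7248])
f=lambda q:(200+q[0]/2.4-.3,100+q[1]/2.4-.3)
def circ(pts,z,r):
    W=onz(c,[f(q) for q in pts],z)[:,:2]*1000
    s=least_squares(lambda a:np.hypot(*(W-a).T)-r,np.array(p[:2])*1000).x
    print(s.round(1),"n,u",(s@n).round(1),(s@u).round(1))
circ([(172,290),(190,250),(220,214),(278,191),(320,199),(350,217),(366,234)],.03,33)
zb=p[2]-.0326
circ([(171,330),(190,290),(220,257),(285,237),(330,243),(370,266)],zb+.012,31)
print("tcp",np.array(p[:2])@n,np.array(p[:2])@u)
for q in [(372,240)]: print("brass",onz(c,f(q),.034)[0,:2]@n)
print("flat",onz(c,f((386,330)),zb+.012)[0,:2]@n)
plan()
E
```

```text
[ 501.  -269.8] n,u 548.9 149.6
[ 501.4 -272.3] n,u 551.0 148.1
tcp 0.5492226562884596 0.14790078572483856
brass 0.573719029770778
flat 0.5746349998174044
now [ 0.5    -0.2712  0.0817 46.6952] t 8.25 j [-34.  10.  99.  -0.  70.  10.] w 0.0425 F [-0.6  0.  -2.7]
```

Call:
apply_moves --rows '[{"grip": 0,"dx": 0.0015,"dy": -0.0025,"dz": 0.005,"ax": 0,"ay": 0,"az": 0},{"grip": 0,"dx": 0.0015,"dy": -0.0025,"dz": 0.01,"ax": 0,"ay": 0,"az": 0},{"grip": 0,"dx": 0.0015,"dy": -0.0025,"dz": 0.015,"ax": 0,"ay": 0,"az": 0},{"grip": 0,"dx": 0.0015,"dy": -0.0025,"dz": 0.018,"ax": 0,"ay": 0,"az": 0},{"grip": 0,"dx": 0.0015,"dy": -0.0025,"dz": 0.021,"ax": 0,"ay": 0,"az": 0}]'

```text
time_s: 8.88
tcp_pos: [0.4983, -0.2679, 0.059]
ee_rot: [[0.686, 0.728, -0.0], [0.728, -0.686, 0.0], [-0.0, -0.0, -1.0]]
ft_force: [0.4, -0.8, -1.7]
width: 0.0429
```

Call:
apply_moves --rows '[{"grip": 0,"dx": 0,"dy": 0,"dz": 0.002,"ax": 0,"ay": 0,"az": 0},{"grip": 0,"dx": 0,"dy": 0,"dz": 0.003,"ax": 0,"ay": 0,"az": 0}]'

```text
time_s: 9.12
tcp_pos: [0.4984, -0.2679, 0.0562]
ee_rot: [[0.686, 0.728, -0.0], [0.728, -0.686, 0.0], [-0.0, -0.0, -1.0]]
ft_force: [0.2, -0.5, -1.8]
width: 0.0428
```

Call:
apply_moves --rows '[{"grip": 0,"dx": 0,"dy": 0,"dz": 0.002,"ax": 0,"ay": 0,"az": 0},{"grip": 0,"dx": 0,"dy": 0,"dz": 0.004,"ax": 0,"ay": 0,"az": 0},{"grip": 0,"dx": 0,"dy": 0,"dz": 0.005,"ax": 0,"ay": 0,"az": 0}]'

```text
time_s: 9.5
tcp_pos: [0.4986, -0.2679, 0.0528]
ee_rot: [[0.686, 0.728, 0.0], [0.728, -0.686, -0.0], [0.0, 0.0, -1.0]]
ft_force: [-8.6, 5.6, 18.0]
width: 0.0427
```

Call:
apply_moves --rows '[{"grip": 0,"dx": 0,"dy": 0,"dz": -0.001,"ax": 0,"ay": 0,"az": 0},{"grip": 1,"dx": 0,"dy": 0,"dz": -0.001,"ax": 0,"ay": 0,"az": 0},{"grip": 1,"dx": 0,"dy": 0,"dz": -0.001,"ax": 0,"ay": 0,"az": 0},{"grip": 1,"dx": 0,"dy": 0,"dz": -0.001,"ax": 0,"ay": 0,"az": 0},{"grip": 1,"dx": 0,"dy": 0,"dz": -0.001,"ax": 0,"ay": 0,"az": 0}]'

```text
time_s: 10.12
tcp_pos: [0.4984, -0.2679, 0.0522]
ee_rot: [[0.686, 0.728, 0.0], [0.728, -0.686, -0.0], [0.0, 0.0, -1.0]]
ft_force: [0.4, 0.3, 0.5]
width: 0.0851
```

Call:
apply_moves --rows '[{"grip": 1,"dx": 0,"dy": 0,"dz": 0,"ax": 0,"ay": 0,"az": 0},{"grip": 1,"dx": 0,"dy": 0,"dz": -0.03,"ax": 0,"ay": 0,"az": 0},{"grip": 1,"dx": 0,"dy": 0,"dz": -0.08,"ax": 0,"ay": 0,"az": 0},{"grip": 1,"dx": 0,"dy": 0,"dz": -0.13,"ax": 0,"ay": 0,"az": 0},{"grip": 1,"dx": 0,"dy": 0,"dz": -0.15,"ax": 0,"ay": 0,"az": 0}]'

```text
time_s: 10.75
tcp_pos: [0.4999, -0.2688, 0.2064]
ee_rot: [[0.686, 0.728, 0.005], [0.728, -0.686, -0.003], [0.001, 0.006, -1.0]]
ft_force: [0.1, -0.3, -0.2]
width: 0.0859
```

```bash
python3 - <<'E'
from h import *
c=snap("wrist"); save(c,"w6.png")
ax,rad,P,cr,off=foot(c,(.5002,-.2691),zb=.02,r=60,name=None); print(ax,rad)
cv2.imwrite("pics/c6.png",cr[:,:,::-1])
for zb in(.02,.03):
  a=foot(c,(.5002,-.2691),zb=zb,r=60); print(zb,a[0].round(4),a[1])
# find foot1 in top
t=snap("top"); save(t,"top1.png"); cv2.imwrite("pics/t1.png",cv2.resize(np.hstack([t["img"][150:300,180:300],t["img"][150:300,360:480]]),None,fx=3,fy=3)[:,:,::-1])
# pad of foot1
ax,rad,P,cr,off=foot(t,(.587,.33),r=20); print("foot1",ax,rad)
plan((.56,.0,.2,90),(.585,.322,.2,133))
E
```

```text
[ 0.49980411 -0.26781595] 19.56894302368164
0.02 [ 0.4998 -0.2678] 19.56894302368164
0.03 [ 0.5018 -0.2657] 18.821378707885742
foot1 [0.59492126 0.33137442] 17.351346969604492
now [ 0.4998 -0.2688  0.2053 46.6961] t 10.85 j [-33.   3.  93.  -0.  83.  10.] w 0.0854 F [0.3 0.1 0.3]
(0.56, 0.0, 0.2, 90) {'dx': np.float64(0.2369), 'dy': np.float64(-0.1405), 'dz': np.float64(0.0053), 'az': np.float64(-43.3)}
(0.585, 0.322, 0.2, 133) {'dx': np.float64(0.322), 'dy': np.float64(0.025), 'dz': np.float64(0.0), 'az': -43}
```

View pics/w6.png

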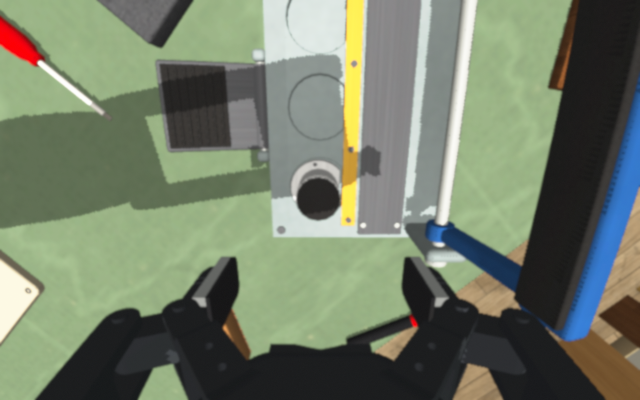

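Foot 2 is home in nest c: contact came at the predicted height and the pad size fits zb=20 mm. Now foot 1.

```bash
python3 - <<'E'
from h import *
plan((.53,-.04,.2,40),(.585,.19,.2,30),(.592,.328,.17,30))
E
```

```text
now [ 0.4998 -0.2688  0.2053 46.6961] t 10.85 j [-33.   3.  93.  -0.  83.  10.] w 0.0854 F [0.3 0.1 0.3]
(0.53, -0.04, 0.2, 40) {'dx': np.float64(0.1872), 'dy': np.float64(-0.1349), 'dz': np.float64(0.0053), 'az': np.float64(6.7)}
(0.585, 0.19, 0.2, 30) {'dx': np.float64(0.19), 'dy': np.float64(-0.1408), 'dz': np.float64(0.0), 'az': 10}
(0.592, 0.328, 0.17, 30) {'dx': np.float64(0.0751), 'dy': np.float64(-0.116), 'dz': np.float64(0.03), 'az': 0}
```

Call:
apply_moves --rows '[{"grip": 1,"dx": 0.187,"dy": -0.135,"dz": 0.005,"ax": 0,"ay": 0,"az": 6.7},{"grip": 1,"dx": 0.187,"dy": -0.135,"dz": 0.005,"ax": 0,"ay": 0,"az": 6.7},{"grip": 1,"dx": 0.187,"dy": -0.135,"dz": 0.005,"ax": 0,"ay": 0,"az": 6.7},{"grip": 1,"dx": 0.187,"dy": -0.135,"dz": 0.005,"ax": 0,"ay": 0,"az": 6.7},{"grip": 1,"dx": 0.187,"dy": -0.135,"dz": 0.005,"ax": 0,"ay": 0,"az": 6.7}]'

```text
time_s: 11.48
tcp_pos: [0.5273, -0.0361, 0.1946]
ee_rot: [[0.763, 0.646, -0.004], [0.646, -0.763, 0.001], [-0.002, -0.003, -1.0]]
ft_force: [0.2, 0.0, -1.0]
width: 0.0853
```

Call:
apply_moves --rows '[{"grip": 1,"dx": 0.19,"dy": -0.141,"dz": 0,"ax": 0,"ay": 0,"az": 10},{"grip": 1,"dx": 0.19,"dy": -0.141,"dz": 0,"ax": 0,"ay": 0,"az": 10},{"grip": 1,"dx": 0.19,"dy": -0.141,"dz": 0,"ax": 0,"ay": 0,"az": 10},{"grip": 1,"dx": 0.19,"dy": -0.141,"dz": 0,"ax": 0,"ay": 0,"az": 10},{"grip": 1,"dx": 0.19,"dy": -0.141,"dz": 0,"ax": 0,"ay": 0,"az": 10}]'

```text
time_s: 12.1
tcp_pos: [0.5828, 0.1932, 0.1947]
ee_rot: [[0.864, 0.503, -0.003], [0.503, -0.864, -0.0], [-0.003, -0.001, -1.0]]
ft_force: [0.1, -0.0, -0.6]
width: 0.0855
```

Call:
apply_moves --rows '[{"grip": 1,"dx": 0.075,"dy": -0.116,"dz": 0.02,"ax": 0,"ay": 0,"az": 0},{"grip": 1,"dx": 0.075,"dy": -0.116,"dz": 0.03,"ax": 0,"ay": 0,"az": 0},{"grip": 1,"dx": 0.075,"dy": -0.116,"dz": 0.03,"ax": 0,"ay": 0,"az": 0},{"grip": 1,"dx": 0.075,"dy": -0.116,"dz": 0.03,"ax": 0,"ay": 0,"az": 0},{"grip": 1,"dx": 0.075,"dy": -0.116,"dz": 0.03,"ax": 0,"ay": 0,"az": 0}]'

```text
time_s: 12.72
tcp_pos: [0.5909, 0.3267, 0.1673]
ee_rot: [[0.867, 0.498, 0.0], [0.498, -0.867, -0.001], [-0.0, 0.001, -1.0]]
ft_force: [-0.4, -1.2, 0.2]
width: 0.0853
```

```bash
python3 - <<'E'
from h import *
c=snap("wrist"); save(c,"w7.png"); print(proj(c,[[.592,.33,.05]]))
ax,rad,P,cr,off=foot(c,(.592,.33),r=65); print(ax,rad,P.mean(0))
hsv=cv2.cvtColor(cr,cv2.COLOR_RGB2HSV)
g=cv2.inRange(hsv,(35,35,0),(90,255,255)); m=cv2.morphologyEx(255-g,cv2.MORPH_OPEN,np.ones((3,3)))
print(flat(c,ax,m,off,.008,-60)); print(outline(c,ax,m,off,.008)); plan((*ax,.033,30))
E
```

```text
[[316.44503625 199.73228234]]
[0.59347443 0.33173819] 19.70278549194336 [0.59401157 0.33199875]
(np.float32(-59.747192), np.float32(24.171387))
[(-180, 36.7), (-168, 38.7), (-156, 39.7), (-144, 39.2), (-132, 38.2), (-120, 35.1), (-108, 32.2), (-96, 29.5), (-84, 26.9), (-72, 23.9), (-60, 23.3), (-48, 24.8), (-36, 26.6), (-24, 29.7), (-12, 30.5), (0, 30.7), (12, 30.7), (24, 30.7), (36, 30.8), (48, 30.9), (60, 31.0), (72, 31.3), (84, 31.1), (96, 31.2), (108, 31.3), (120, 32.3), (132, 31.7), (144, 32.0), (156, 31.7), (168, 34.3)]
now [ 0.5911  0.3268  0.1677 29.8777] t 12.775 j [25. 21. 77. -0. 82. 85.] w 0.0855 F [0.3 0.2 1. ]
(np.float64(0.5934744262695313), np.float64(0.33173818969726565), 0.033, 30) {'dx': np.float64(0.0045), 'dy': np.float64(-0.0031), 'dz': np.float64(0.1347), 'az': np.float64(-0.1)}
```

Call:
apply_moves --rows '[{"grip": 1,"dx": 0.0045,"dy": -0.003,"dz": 0.05,"ax": 0,"ay": 0,"az": 0},{"grip": 1,"dx": 0.0045,"dy": -0.003,"dz": 0.1,"ax": 0,"ay": 0,"az": 0},{"grip": 1,"dx": 0.0045,"dy": -0.003,"dz": 0.125,"ax": 0,"ay": 0,"az": 0},{"grip": 1,"dx": 0.0045,"dy": -0.003,"dz": 0.135,"ax": 0,"ay": 0,"az": 0},{"grip": 1,"dx": 0.0045,"dy": -0.003,"dz": 0.135,"ax": 0,"ay": 0,"az": 0}]'

```text
time_s: 13.4
tcp_pos: [0.5932, 0.333, 0.0328]
ee_rot: [[0.867, 0.499, 0.0], [0.499, -0.867, -0.0], [0.0, 0.0, -1.0]]
ft_force: [0.4, 0.5, 0.1]
width: 0.0856
```

Call:
apply_moves --rows '[{"grip": 0,"dx": 0,"dy": 0,"dz": 0,"ax": 0,"ay": 0,"az": 0},{"grip": 0,"dx": 0,"dy": 0,"dz": 0,"ax": 0,"ay": 0,"az": 0},{"grip": 0,"dx": 0,"dy": 0,"dz": 0,"ax": 0,"ay": 0,"az": 0},{"grip": 0,"dx": 0,"dy": 0,"dz": 0,"ax": 0,"ay": 0,"az": 0},{"grip": 0,"dx": 0,"dy": 0,"dz": 0,"ax": 0,"ay": 0,"az": 0}]'

```text
time_s: 14.02
tcp_pos: [0.5939, 0.3344, 0.0342]
ee_rot: [[0.866, 0.5, 0.003], [0.5, -0.866, 0.001], [0.003, 0.0, -1.0]]
ft_force: [-1.1, -0.6, 6.1]
width: 0.0426
```

Call:
apply_moves --rows '[{"grip": 0,"dx": 0,"dy": 0,"dz": -0.03,"ax": 0,"ay": 0,"az": 0},{"grip": 0,"dx": 0,"dy": 0,"dz": -0.08,"ax": 0,"ay": 0,"az": 0},{"grip": 0,"dx": 0,"dy": 0,"dz": -0.13,"ax": 0,"ay": 0,"az": 0},{"grip": 0,"dx": 0,"dy": 0,"dz": -0.17,"ax": 0,"ay": 0,"az": 0},{"grip": 0,"dx": 0,"dy": 0,"dz": -0.17,"ax": 0,"ay": 0,"az": 0}]'

```text
time_s: 14.65
tcp_pos: [0.595, 0.335, 0.2078]
ee_rot: [[0.866, 0.5, 0.008], [0.5, -0.866, 0.004], [0.009, 0.001, -1.0]]
ft_force: [0.8, 0.4, -1.8]
width: 0.0426
```

```bash
python3 - <<'E'
from h import *
plan((.59,.12,.2,36),(.60,-.10,.2,45),(.6172,-.1461,.13,46.2))
E
```

```text
now [ 0.595   0.335   0.2078 30.0086] t 14.65 j [25. 21. 73. -0. 86. 85.] w 0.0426 F [ 0.8  0.4 -1.8]
(0.59, 0.12, 0.2, 36) {'dx': np.float64(-0.1118), 'dy': np.float64(0.1837), 'dz': np.float64(0.0078), 'az': np.float64(-6.0)}
(0.6, -0.1, 0.2, 45) {'dx': np.float64(-0.1212), 'dy': np.float64(0.1839), 'dz': np.float64(0.0), 'az': -9}
(0.6172, -0.1461, 0.13, 46.2) {'dx': np.float64(-0.0204), 'dy': np.float64(0.0448), 'dz': np.float64(0.07), 'az': -1.2}
```

Call:
apply_moves --rows '[{"grip": 0,"dx": -0.022,"dy": 0.036,"dz": 0.008,"ax": 0,"ay": 0,"az": -1},{"grip": 0,"dx": -0.045,"dy": 0.073,"dz": 0.008,"ax": 0,"ay": 0,"az": -2},{"grip": 0,"dx": -0.067,"dy": 0.11,"dz": 0.008,"ax": 0,"ay": 0,"az": -4},{"grip": 0,"dx": -0.09,"dy": 0.147,"dz": 0.008,"ax": 0,"ay": 0,"az": -5},{"grip": 0,"dx": -0.112,"dy": 0.184,"dz": 0.008,"ax": 0,"ay": 0,"az": -6}]'

```text
time_s: 15.28
tcp_pos: [0.5864, 0.117, 0.192]
ee_rot: [[0.809, 0.588, -0.003], [0.588, -0.809, -0.0], [-0.003, -0.001, -1.0]]
ft_force: [-0.4, 0.2, -1.7]
width: 0.0428
```

Call:
apply_moves --rows '[{"grip": 0,"dx": -0.024,"dy": 0.037,"dz": 0,"ax": 0,"ay": 0,"az": -2},{"grip": 0,"dx": -0.048,"dy": 0.074,"dz": 0,"ax": 0,"ay": 0,"az": -4},{"grip": 0,"dx": -0.073,"dy": 0.11,"dz": 0,"ax": 0,"ay": 0,"az": -6},{"grip": 0,"dx": -0.097,"dy": 0.147,"dz": 0,"ax": 0,"ay": 0,"az": -8},{"grip": 0,"dx": -0.121,"dy": 0.184,"dz": 0,"ax": 0,"ay": 0,"az": -9}]'

```text
time_s: 15.9
tcp_pos: [0.5968, -0.1026, 0.1921]
ee_rot: [[0.706, 0.708, -0.003], [0.708, -0.706, 0.001], [-0.001, -0.003, -1.0]]
ft_force: [0.0, -0.6, -1.7]
width: 0.0426
```

Call:
apply_moves --rows '[{"grip": 0,"dx": -0.02,"dy": 0.045,"dz": 0.03,"ax": 0,"ay": 0,"az": -1.2},{"grip": 0,"dx": -0.02,"dy": 0.045,"dz": 0.07,"ax": 0,"ay": 0,"az": -1.2},{"grip": 0,"dx": -0.02,"dy": 0.045,"dz": 0.1,"ax": 0,"ay": 0,"az": -1.2},{"grip": 0,"dx": -0.02,"dy": 0.045,"dz": 0.115,"ax": 0,"ay": 0,"az": -1.2},{"grip": 0,"dx": -0.02,"dy": 0.045,"dz": 0.115,"ax": 0,"ay": 0,"az": -1.2}]'

```text
time_s: 16.52
tcp_pos: [0.6142, -0.1469, 0.0772]
ee_rot: [[0.692, 0.722, -0.004], [0.722, -0.692, 0.001], [-0.002, -0.003, -1.0]]
ft_force: [-0.5, -0.1, -1.7]
width: 0.0432
```

Call:
apply_moves --rows '[{"grip": 0,"dx": 0,"dy": 0,"dz": 0,"ax": 0,"ay": 0,"az": 0},{"grip": 0,"dx": 0,"dy": 0,"dz": 0,"ax": 0,"ay": 0,"az": 0}]'

```text
time_s: 16.77
tcp_pos: [0.6168, -0.1478, 0.0812]
ee_rot: [[0.692, 0.722, 0.003], [0.722, -0.692, -0.001], [0.001, 0.003, -1.0]]
ft_force: [-0.1, 0.1, -1.4]
width: 0.0427
```

```bash
python3 - <<'E'
from h import *
c=snap("wrist"); save(c,"w8.png"); plan((.6172,-.1461,.06,46.2))
cv2.imwrite("pics/c8.png",cv2.resize(c["img"][100:350,200:440],None,fx=2.4,fy=2.4,interpolation=cv2.INTER_CUBIC)[:,:,::-1])
E
```

```text
now [ 0.6167 -0.1477  0.081  46.2082] t 16.825 j [-18.  19.  88.  -0.  72.  26.] w 0.0423 F [-0.3 -0.  -1.7]
(0.6172, -0.1461, 0.06, 46.2) {'dx': np.float64(0.0015), 'dy': np.float64(-0.0008), 'dz': np.float64(0.021), 'az': np.float64(0.0)}
```

View pics/c8.png

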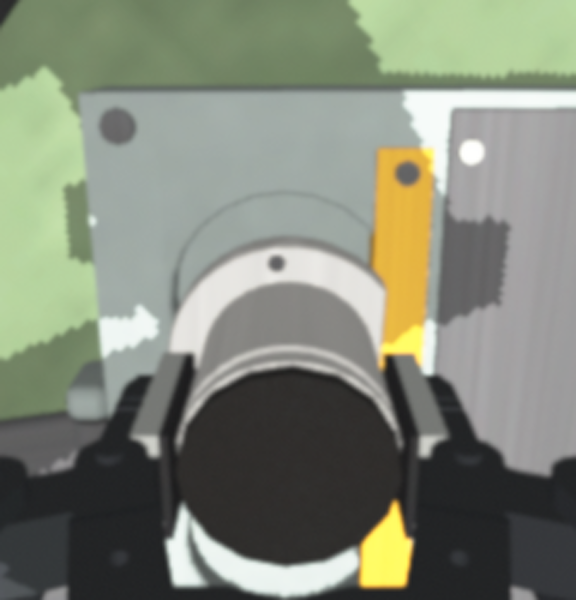

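```bash
python3 - <<'E'
from h import *
from scipy.optimize import least_squares
c=snap("wrist"); p=now(); n=np.array([.7248,-.6889]);u=np.array([.6889,.7248])
f=lambda q:(200+q[0]/2.4-.3,100+q[1]/2.4-.3)
def circ(pts,z,r):
    W=onz(c,[f(q) for q in pts],z)[:,:2]*1000
    s=least_squares(lambda a:np.hypot(*(W-a).T)-r,np.array(p[:2])*1000).x
    print(s.round(1),"n,u",(s@n).round(1),(s@u).round(1))
circ([(175,290),(193,250),(223,214),(282,191),(323,199),(353,217),(368,233)],.03,33)
zb=p[2]-.0342
circ([(172,330),(190,296),(220,262),(287,240),(330,247),(370,270)],zb+.012,31)
print("tcp",np.array(p[:2])@n,np.array(p[:2])@u)
print("brass",onz(c,f((375,240)),.034)[0,:2]@n,"flat",onz(c,f((386,330)),zb+.012)[0,:2]@n)
heldflat(c,int(100+300/2.4),int(100+348/2.4),352,368,zb+.012,np.array(p[:2]))
plan()
E
```

```text
[ 618.3 -146.6] n,u 549.1 319.6
[ 616.9 -149.7] n,u 550.3 316.5
tcp 0.5485634694846515 0.3176362638807464
brass 0.5738657219769968 flat 0.5741918310479515
[360.3 360.3 360.2 360.1 360.  359.9 359.9 359.8 359.8 359.7 359.5 359.4
 359.3 359.2 359.2 359.1 359.  358.8 358.6 358.3]
flat dir -46.120068 dist 24.57413140787007
now [ 0.6165 -0.1477  0.0807 46.2043] t 16.875 j [-18.  20.  88.   0.  72.  26.] w 0.0427 F [-1.  -0.1 -2.2]
```

Call:
apply_moves --rows '[{"grip": 0,"dx": 0.0025,"dy": -0.0023,"dz": 0.005,"ax": 0,"ay": 0,"az": -1},{"grip": 0,"dx": 0.0025,"dy": -0.0023,"dz": 0.01,"ax": 0,"ay": 0,"az": -1},{"grip": 0,"dx": 0.0025,"dy": -0.0023,"dz": 0.013,"ax": 0,"ay": 0,"az": -1},{"grip": 0,"dx": 0.0025,"dy": -0.0023,"dz": 0.016,"ax": 0,"ay": 0,"az": -1},{"grip": 0,"dx": 0.0025,"dy": -0.0023,"dz": 0.018,"ax": 0,"ay": 0,"az": -1}]'

```text
time_s: 17.5
tcp_pos: [0.616, -0.1442, 0.0613]
ee_rot: [[0.68, 0.734, 0.001], [0.734, -0.68, -0.0], [0.0, 0.0, -1.0]]
ft_force: [0.9, -0.4, 1.3]
width: 0.0426
```

Call:
apply_moves --rows '[{"grip": 0,"dx": 0,"dy": 0,"dz": 0.002,"ax": 0,"ay": 0,"az": 0},{"grip": 0,"dx": 0,"dy": 0,"dz": 0.003,"ax": 0,"ay": 0,"az": 0}]'

```text
time_s: 17.75
tcp_pos: [0.6166, -0.1441, 0.0588]
ee_rot: [[0.679, 0.734, 0.002], [0.734, -0.679, -0.0], [0.001, 0.002, -1.0]]
ft_force: [4.0, 2.0, -0.3]
width: 0.0429
```

Call:
apply_moves --rows '[{"grip": 0,"dx": 0.0003,"dy": 0,"dz": 0.002,"ax": 0,"ay": 0,"az": 0},{"grip": 0,"dx": 0.0005,"dy": 0,"dz": 0.0035,"ax": 0,"ay": 0,"az": 0},{"grip": 0,"dx": 0.0005,"dy": 0,"dz": 0.005,"ax": 0,"ay": 0,"az": 0}]'

```text
time_s: 18.12
tcp_pos: [0.6167, -0.1438, 0.0541]
ee_rot: [[0.679, 0.734, 0.001], [0.734, -0.679, -0.0], [0.001, 0.001, -1.0]]
ft_force: [-0.3, 2.3, 12.1]
width: 0.0429
```

Call:
apply_moves --rows '[{"grip": 0,"dx": 0,"dy": 0,"dz": -0.001,"ax": 0,"ay": 0,"az": 0},{"grip": 1,"dx": 0,"dy": 0,"dz": -0.001,"ax": 0,"ay": 0,"az": 0},{"grip": 1,"dx": 0,"dy": 0,"dz": -0.001,"ax": 0,"ay": 0,"az": 0},{"grip": 1,"dx": 0,"dy": 0,"dz": -0.001,"ax": 0,"ay": 0,"az": 0},{"grip": 1,"dx": 0,"dy": 0,"dz": -0.001,"ax": 0,"ay": 0,"az": 0}]'

```text
time_s: 18.75
tcp_pos: [0.6158, -0.1437, 0.0541]
ee_rot: [[0.68, 0.734, -0.001], [0.734, -0.68, 0.0], [-0.0, -0.0, -1.0]]
ft_force: [0.7, -0.0, 0.7]
width: 0.0854
```

Call:
apply_moves --rows '[{"grip": 1,"dx": 0,"dy": 0,"dz": 0,"ax": 0,"ay": 0,"az": 0},{"grip": 1,"dx": 0,"dy": 0,"dz": -0.03,"ax": 0,"ay": 0,"az": 0},{"grip": 1,"dx": 0,"dy": 0,"dz": -0.08,"ax": 0,"ay": 0,"az": 0},{"grip": 1,"dx": 0,"dy": 0,"dz": -0.13,"ax": 0,"ay": 0,"az": 0},{"grip": 1,"dx": 0,"dy": 0,"dz": -0.15,"ax": 0,"ay": 0,"az": 0}]'

```text
time_s: 19.38
tcp_pos: [0.6177, -0.1443, 0.2088]
ee_rot: [[0.679, 0.734, 0.006], [0.734, -0.679, -0.002], [0.003, 0.005, -1.0]]
ft_force: [0.8, -1.2, 0.3]
width: 0.0858
```

```bash
python3 - <<'E'
from h import *
plan((.53,-.17,.21,46.7))
E
```

```text
now [ 0.6177 -0.1443  0.2088 47.2002] t 19.375 j [-18.  13.  82.  -0.  84.  25.] w 0.0858 F [ 0.8 -1.2  0.3]
(0.53, -0.17, 0.21, 46.7) {'dx': np.float64(-0.0785), 'dy': np.float64(-0.0469), 'dz': np.float64(-0.0012), 'az': np.float64(0.5)}
```

```bash
python3 - <<'E'
from h import *
plan((.465,-.2075,.21,46.7))
E
```

```text
now [ 0.6177 -0.1443  0.2088 47.2002] t 19.375 j [-18.  13.  82.  -0.  84.  25.] w 0.0858 F [ 0.8 -1.2  0.3]
(0.465, -0.2075, 0.21, 46.7) {'dx': np.float64(-0.1502), 'dy': np.float64(-0.0691), 'dz': np.float64(-0.0012), 'az': np.float64(0.5)}
```

Call:
apply_moves --rows '[{"grip": 0,"dx": -0.15,"dy": -0.069,"dz": 0,"ax": 0,"ay": 0,"az": 0.5},{"grip": 0,"dx": -0.15,"dy": -0.069,"dz": 0,"ax": 0,"ay": 0,"az": 0.5},{"grip": 0,"dx": -0.15,"dy": -0.069,"dz": 0,"ax": 0,"ay": 0,"az": 0.5},{"grip": 0,"dx": -0.15,"dy": -0.069,"dz": 0,"ax": 0,"ay": 0,"az": 0.5},{"grip": 0,"dx": -0.15,"dy": -0.069,"dz": 0,"ax": 0,"ay": 0,"az": 0.5}]'

```text
time_s: 20.0
tcp_pos: [0.4636, -0.2068, 0.204]
ee_rot: [[0.686, 0.727, 0.0], [0.727, -0.686, 0.0], [0.0, -0.0, -1.0]]
ft_force: [0.0, 0.6, 0.4]
width: -0.0002
```

Call:
apply_moves --rows '[{"grip": 0,"dx": 0,"dy": 0,"dz": 0,"ax": 0,"ay": 0,"az": 0},{"grip": 0,"dx": 0,"dy": 0,"dz": 0,"ax": 0,"ay": 0,"az": 0}]'

```text
time_s: 20.25
tcp_pos: [0.4641, -0.2065, 0.2041]
ee_rot: [[0.685, 0.728, -0.0], [0.728, -0.685, 0.0], [-0.0, -0.0, -1.0]]
ft_force: [1.1, -1.0, 0.3]
width: -0.0002
```

```bash
python3 - <<'E'
from h import *
c=snap("wrist"); save(c,"w9.png"); n=np.array([.7248,-.6889]);u=np.array([.6889,.7248])
for gs in [(.6172,-.1461),(.5002,-.2691)]:
  for zb in (.02,.03):
    a=foot(c,gs,zb=zb,r=45); print(gs,zb,a[0].round(4),a[1].__round__(2),"n,u",(a[0]@n).round(4),(a[0]@u).round(4))
im=c["img"]; t=now(); px=proj(c,[[*(.4354*n+.2345*u),.049],[*(.548*n+.2345*u),.03]]); print(px)
plan()
E
```

```text
Traceback (most recent call last):
  File "h.py", line 40, in foot
    i=1+np.argmax(s[1:,4]); k=[q for q in cv2.findContours((l==i).astype(np.uint8),cv2.RETR_EXTERNAL,cv2.CHAIN_APPROX_NONE)[0]]
        ~~~~~~~~~^^^^^^^^^
ValueError: attempt to get argmax of an empty sequence
```

View pics/w9.png

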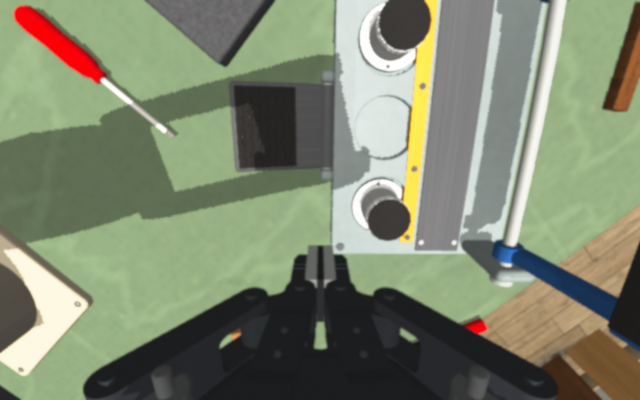

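Both feet sit in nests a and c, and nest b is empty. The tread centre is at about px (266,126) and the hinge at about (328,125).

```bash
python3 - <<'E'
from h import *
c=snap("wrist"); n=np.array([.7248,-.6889]);u=np.array([.6889,.7248])
for nm,uv,z in [("tread",(266,126),.049),("front l",(232,83),.052),("front r",(236,170),.052),("hinge l",(327,75),.026),("hinge r",(325,175),.026)]:
    w=onz(c,uv,z)[0,:2]; print(nm,w.round(4),(w@n).round(4),(w@u).round(4))
for gs in [(.6172,-.1461),(.5002,-.2691)]:
    px=proj(c,[[*gs,.08]]); print(px)
m=cv2.inRange(cv2.cvtColor(c["img"],cv2.COLOR_RGB2HSV),(0,0,0),(180,130,60))
k,l,s,ct=cv2.connectedComponentsWithStats(m)
for i in range(1,k):
    if 800<s[i,4]<3000:
        q=max(cv2.findContours((l==i).astype(np.uint8),0,1)[0],key=len)[:,0]
        print(ct[i].round(0),s[i].tolist(),[(z,round(cv2.minEnclosingCircle((onz(c,q,z)[:,:2]*1000).astype(np.float32))[1],2)) for z in (.08,.09)])
P=.432*n+.2345*u; plan((*P,.09,46.7),(*P,.06,46.7)); print(P)
E
```

```text
tread [ 0.4717 -0.1212] 0.4254 0.2372
front l [ 0.4774 -0.0719] 0.3955 0.2768
front r [ 0.4181 -0.1304] 0.3929 0.1936
hinge l [ 0.55   -0.1266] 0.4858 0.2871
hinge r [ 0.4778 -0.201 ] 0.4847 0.1834
[[405.4019096   24.31779393]]
[[390.13869292 220.48560832]]
[629. 305.] [609, 245, 31, 101, 1651] [(0.08, 73.88), (0.09, 71.03)]
now [ 0.4639 -0.2066  0.2041 46.7433] t 20.35 j [-30.  -6. 102.   0.  83.  13.] w -0.0001 F [-0.1 -0.4  0. ]
(np.float64(0.47466064999999996), np.float64(-0.1276392), 0.09, 46.7) {'dx': np.float64(0.0649), 'dy': np.float64(-0.0462), 'dz': np.float64(0.1141), 'az': np.float64(0.0)}
(np.float64(0.47466064999999996), np.float64(-0.1276392), 0.06, 46.7) {'dx': np.float64(0.0), 'dy': np.float64(0.0), 'dz': np.float64(0.03), 'az': -0.0}
[ 0.47466065 -0.1276392 ]
```

Call:
apply_moves --rows '[{"grip": 0,"dx": 0.065,"dy": -0.06,"dz": 0.04,"ax": 0,"ay": 0,"az": 0},{"grip": 0,"dx": 0.065,"dy": -0.06,"dz": 0.08,"ax": 0,"ay": 0,"az": 0},{"grip": 0,"dx": 0.065,"dy": -0.06,"dz": 0.12,"ax": 0,"ay": 0,"az": 0},{"grip": 0,"dx": 0.065,"dy": -0.06,"dz": 0.134,"ax": 0,"ay": 0,"az": 0},{"grip": 0,"dx": 0.065,"dy": -0.06,"dz": 0.134,"ax": 0,"ay": 0,"az": 0}]'

```text
time_s: 20.98
tcp_pos: [0.4642, -0.1186, 0.0701]
ee_rot: [[0.686, 0.728, -0.001], [0.728, -0.686, 0.0], [-0.001, -0.001, -1.0]]
ft_force: [0.5, -0.7, 0.5]
width: -0.0001
```

Call:
apply_moves --rows '[{"grip": 0,"dx": 0,"dy": 0,"dz": 0.003,"ax": 0,"ay": 0,"az": 0},{"grip": 0,"dx": 0,"dy": 0,"dz": 0.006,"ax": 0,"ay": 0,"az": 0},{"grip": 0,"dx": 0,"dy": 0,"dz": 0.009,"ax": 0,"ay": 0,"az": 0},{"grip": 0,"dx": 0,"dy": 0,"dz": 0.012,"ax": 0,"ay": 0,"az": 0},{"grip": 0,"dx": 0,"dy": 0,"dz": 0.015,"ax": 0,"ay": 0,"az": 0}]'

```text
time_s: 21.6
tcp_pos: [0.4644, -0.1185, 0.0551]
ee_rot: [[0.686, 0.728, 0.0], [0.728, -0.686, 0.0], [0.0, 0.0, -1.0]]
ft_force: [-0.0, 0.2, -0.3]
width: -0.0004
```

Call:
apply_moves --rows '[{"grip": 0,"dx": 0,"dy": 0,"dz": 0.002,"ax": 0,"ay": 0,"az": 0},{"grip": 0,"dx": 0,"dy": 0,"dz": 0.004,"ax": 0,"ay": 0,"az": 0},{"grip": 0,"dx": 0,"dy": 0,"dz": 0.006,"ax": 0,"ay": 0,"az": 0}]'

```text
time_s: 21.98
tcp_pos: [0.4654, -0.1188, 0.0506]
ee_rot: [[0.686, 0.728, 0.002], [0.728, -0.686, -0.001], [0.001, 0.002, -1.0]]
ft_force: [-3.3, 1.7, 11.9]
width: 0.0
```

Call:
apply_moves --rows '[{"grip": 0,"dx": 0,"dy": 0,"dz": 0.0025,"ax": 0,"ay": 0,"az": 0},{"grip": 0,"dx": 0,"dy": 0,"dz": 0.005,"ax": 0,"ay": 0,"az": 0},{"grip": 0,"dx": 0,"dy": 0,"dz": 0.0075,"ax": 0,"ay": 0,"az": 0},{"grip": 0,"dx": 0,"dy": 0,"dz": 0.01,"ax": 0,"ay": 0,"az": 0},{"grip": 0,"dx": 0,"dy": 0,"dz": 0.0125,"ax": 0,"ay": 0,"az": 0}]'

```text
time_s: 22.6
tcp_pos: [0.4648, -0.1181, 0.0377]
ee_rot: [[0.686, 0.728, 0.0], [0.728, -0.686, 0.001], [0.001, -0.0, -1.0]]
ft_force: [-4.6, 4.2, 11.9]
width: -0.0002
```

Call:
apply_moves --rows '[{"grip": 0,"dx": 0,"dy": 0,"dz": 0.001,"ax": 0,"ay": 0,"az": 0},{"grip": 0,"dx": 0,"dy": 0,"dz": 0.002,"ax": 0,"ay": 0,"az": 0}]'

```text
time_s: 22.85
tcp_pos: [0.4646, -0.118, 0.0354]
ee_rot: [[0.686, 0.728, -0.0], [0.728, -0.686, 0.001], [0.001, -0.001, -1.0]]
ft_force: [-3.9, 4.2, 8.7]
width: 0.0002
```

Call:
apply_moves --rows '[{"grip": 0,"dx": 0,"dy": 0,"dz": 0.001,"ax": 0,"ay": 0,"az": 0},{"grip": 0,"dx": 0,"dy": 0,"dz": 0.002,"ax": 0,"ay": 0,"az": 0},{"grip": 0,"dx": 0,"dy": 0,"dz": 0.003,"ax": 0,"ay": 0,"az": 0}]'

```text
time_s: 23.22
tcp_pos: [0.4643, -0.1177, 0.0324]
ee_rot: [[0.686, 0.728, -0.001], [0.728, -0.686, 0.001], [0.001, -0.001, -1.0]]
ft_force: [-4.0, 5.0, 10.4]
width: -0.0001
```

Call:
apply_moves --rows '[{"grip": 0,"dx": 0,"dy": 0,"dz": 0.001,"ax": 0,"ay": 0,"az": 0},{"grip": 0,"dx": 0,"dy": 0,"dz": 0.001,"ax": 0,"ay": 0,"az": 0}]'

```text
time_s: 23.48
tcp_pos: [0.4643, -0.1177, 0.0313]
ee_rot: [[0.686, 0.728, -0.001], [0.728, -0.686, 0.001], [0.001, -0.001, -1.0]]
ft_force: [-3.5, 4.7, 10.5]
width: 0.0003
```

Call:
apply_moves --rows '[{"grip": 0,"dx": 0,"dy": 0,"dz": 0.001,"ax": 0,"ay": 0,"az": 0},{"grip": 0,"dx": 0,"dy": 0,"dz": 0.001,"ax": 0,"ay": 0,"az": 0}]'

```text
time_s: 23.72
tcp_pos: [0.4644, -0.1178, 0.0304]
ee_rot: [[0.686, 0.728, -0.0], [0.728, -0.686, 0.001], [0.001, -0.001, -1.0]]
ft_force: [-5.1, 4.9, 11.6]
width: -0.0001
```

Call:
apply_moves --rows '[{"grip": 0,"dx": 0,"dy": 0,"dz": 0.001,"ax": 0,"ay": 0,"az": 0},{"grip": 0,"dx": 0,"dy": 0,"dz": 0.001,"ax": 0,"ay": 0,"az": 0}]'

```text
time_s: 23.98
tcp_pos: [0.4644, -0.1178, 0.03]
ee_rot: [[0.686, 0.728, -0.001], [0.728, -0.686, 0.001], [0.0, -0.001, -1.0]]
ft_force: [-7.0, 6.4, 16.7]
width: -0.0
```

Call:
apply_moves --rows '[{"grip": 0,"dx": 0,"dy": 0,"dz": 0.0005,"ax": 0,"ay": 0,"az": 0},{"grip": 0,"dx": 0,"dy": 0,"dz": 0.0005,"ax": 0,"ay": 0,"az": 0}]'

```text
time_s: 24.22
tcp_pos: [0.4645, -0.1178, 0.0299]
ee_rot: [[0.686, 0.728, -0.001], [0.728, -0.686, 0.001], [0.0, -0.001, -1.0]]
ft_force: [-10.8, 6.9, 21.9]
width: -0.0002
```

The stop is reached at TCP z 0.030: the force rises with no further travel. I'll press a touch more, hold, and look.

Call:
apply_moves --rows '[{"grip": 0,"dx": 0,"dy": 0,"dz": 0.0007,"ax": 0,"ay": 0,"az": 0},{"grip": 0,"dx": 0,"dy": 0,"dz": 0.0007,"ax": 0,"ay": 0,"az": 0},{"grip": 0,"dx": 0,"dy": 0,"dz": 0.0007,"ax": 0,"ay": 0,"az": 0},{"grip": 0,"dx": 0,"dy": 0,"dz": 0.0007,"ax": 0,"ay": 0,"az": 0},{"grip": 0,"dx": 0,"dy": 0,"dz": 0.0007,"ax": 0,"ay": 0,"az": 0}]'

```text
time_s: 24.85
tcp_pos: [0.4645, -0.1178, 0.0299]
ee_rot: [[0.686, 0.728, -0.001], [0.728, -0.686, 0.001], [0.0, -0.001, -1.0]]
ft_force: [-14.0, 8.2, 30.7]
width: -0.0001
```

```bash
python3 - <<'E'
from h import *
a=snap("scene"); b=snap("top"); w=snap("wrist"); save(w,"w10.png")
A=cv2.resize(a["img"][150:340,290:510],(440,380)); B=cv2.resize(b["img"][100:290,330:510],(360,380))
cv2.imwrite("pics/press.png",np.hstack([A,B])[:,:,::-1]); plan()
E
```

```text
now [ 4.64500e-01 -1.17800e-01  2.99000e-02  4.67172e+01] t 25.0 j [-20.   1. 115.   0.  64.  23.] w -0.0 F [-14.2   8.   29.9]
```

View pics/press.png

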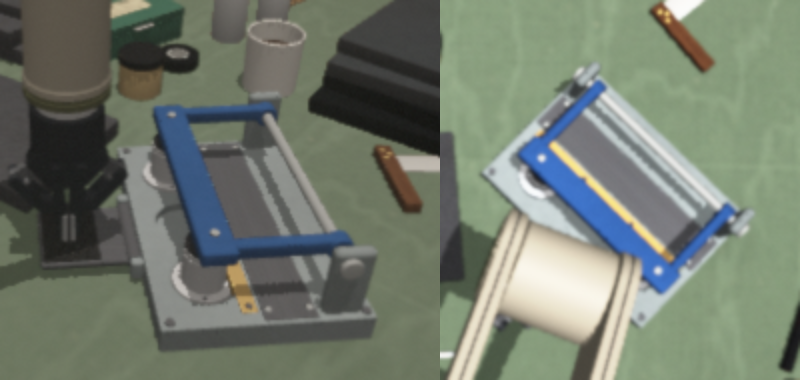

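The bar lies level across both feet with the pedal at its stop. Holding.

Call:
apply_moves --rows '[{"grip": 0,"dx": 0,"dy": 0,"dz": 0,"ax": 0,"ay": 0,"az": 0},{"grip": 0,"dx": 0,"dy": 0,"dz": 0,"ax": 0,"ay": 0,"az": 0},{"grip": 0,"dx": 0,"dy": 0,"dz": 0,"ax": 0,"ay": 0,"az": 0},{"grip": 0,"dx": 0,"dy": 0,"dz": 0,"ax": 0,"ay": 0,"az": 0},{"grip": 0,"dx": 0,"dy": 0,"dz": 0,"ax": 0,"ay": 0,"az": 0}]'

```text
time_s: 25.62
tcp_pos: [0.4645, -0.1178, 0.0299]
ee_rot: [[0.686, 0.728, -0.001], [0.728, -0.686, 0.001], [0.0, -0.001, -1.0]]
ft_force: [-13.9, 8.0, 30.8]
width: -0.0001
```

Call:
apply_moves --rows '[{"grip": 0,"dx": 0,"dy": 0,"dz": 0,"ax": 0,"ay": 0,"az": 0},{"grip": 0,"dx": 0,"dy": 0,"dz": 0,"ax": 0,"ay": 0,"az": 0},{"grip": 0,"dx": 0,"dy": 0,"dz": 0,"ax": 0,"ay": 0,"az": 0},{"grip": 0,"dx": 0,"dy": 0,"dz": 0,"ax": 0,"ay": 0,"az": 0},{"grip": 0,"dx": 0,"dy": 0,"dz": 0,"ax": 0,"ay": 0,"az": 0}]'

```text
time_s: 26.25
tcp_pos: [0.4646, -0.1179, 0.0299]
ee_rot: [[0.686, 0.728, -0.001], [0.728, -0.686, 0.001], [0.0, -0.001, -1.0]]
ft_force: [-13.5, 7.5, 30.2]
width: -0.0
```

Call:
apply_moves --rows '[{"grip": 0,"dx": 0,"dy": 0,"dz": 0,"ax": 0,"ay": 0,"az": 0},{"grip": 0,"dx": 0,"dy": 0,"dz": 0,"ax": 0,"ay": 0,"az": 0},{"grip": 0,"dx": 0,"dy": 0,"dz": 0,"ax": 0,"ay": 0,"az": 0},{"grip": 0,"dx": 0,"dy": 0,"dz": 0,"ax": 0,"ay": 0,"az": 0},{"grip": 0,"dx": 0,"dy": 0,"dz": 0,"ax": 0,"ay": 0,"az": 0}]'

```text
time_s: 26.88
tcp_pos: [0.4645, -0.1178, 0.0299]
ee_rot: [[0.686, 0.728, -0.001], [0.728, -0.686, 0.001], [0.0, -0.001, -1.0]]
ft_force: [-14.7, 8.2, 30.0]
width: 0.0002
```

Call:
apply_moves --rows '[{"grip": 0,"dx": 0,"dy": 0,"dz": 0,"ax": 0,"ay": 0,"az": 0},{"grip": 0,"dx": 0,"dy": 0,"dz": 0,"ax": 0,"ay": 0,"az": 0},{"grip": 0,"dx": 0,"dy": 0,"dz": 0,"ax": 0,"ay": 0,"az": 0},{"grip": 0,"dx": 0,"dy": 0,"dz": 0,"ax": 0,"ay": 0,"az": 0},{"grip": 0,"dx": 0,"dy": 0,"dz": 0,"ax": 0,"ay": 0,"az": 0}]'

```text
time_s: 27.5
tcp_pos: [0.4645, -0.1178, 0.0299]
ee_rot: [[0.686, 0.728, -0.001], [0.728, -0.686, 0.001], [0.0, -0.001, -1.0]]
ft_force: [-14.3, 7.8, 30.5]
width: -0.0003
```

Call:
apply_moves --rows '[{"grip": 0,"dx": 0,"dy": 0,"dz": -0.004,"ax": 0,"ay": 0,"az": 0},{"grip": 0,"dx": 0,"dy": 0,"dz": -0.008,"ax": 0,"ay": 0,"az": 0},{"grip": 0,"dx": 0,"dy": 0,"dz": -0.012,"ax": 0,"ay": 0,"az": 0},{"grip": 0,"dx": 0,"dy": 0,"dz": -0.016,"ax": 0,"ay": 0,"az": 0},{"grip": 0,"dx": 0,"dy": 0,"dz": -0.02,"ax": 0,"ay": 0,"az": 0}]'

```text
time_s: 28.12
tcp_pos: [0.465, -0.1189, 0.0482]
ee_rot: [[0.686, 0.728, 0.001], [0.728, -0.686, -0.001], [0.0, 0.001, -1.0]]
ft_force: [2.9, -2.9, 3.1]
width: -0.0003
```

Call:
apply_moves --rows '[{"grip": 0,"dx": 0,"dy": 0,"dz": -0.005,"ax": 0,"ay": 0,"az": 0},{"grip": 0,"dx": 0,"dy": 0,"dz": -0.02,"ax": 0,"ay": 0,"az": 0},{"grip": 0,"dx": 0,"dy": 0,"dz": -0.07,"ax": 0,"ay": 0,"az": 0},{"grip": 0,"dx": 0,"dy": 0,"dz": -0.13,"ax": 0,"ay": 0,"az": 0},{"grip": 0,"dx": 0,"dy": 0,"dz": -0.16,"ax": 0,"ay": 0,"az": 0}]'

```text
time_s: 28.75
tcp_pos: [0.4649, -0.1185, 0.2116]
ee_rot: [[0.686, 0.728, 0.003], [0.728, -0.686, -0.001], [0.001, 0.003, -1.0]]
ft_force: [-0.1, -0.1, -0.4]
width: 0.0003
```

```bash
python3 - <<'E'
from h import *
t=snap("top"); im=t["img"]
hsv=cv2.cvtColor(im,cv2.COLOR_RGB2HSV); b=cv2.inRange(hsv,(100,120,60),(125,255,255)); print("blue px centre",np.argwhere(b).mean(0)[::-1].round(0))
W=onz(t,[(227,174),(336,167),(342,240),(231,247)],.028)[:,:2]; print(W.round(3).tolist(),W.mean(0).round(3))
plan((.6166,-.144,.2,47.2))
E
```

```text
blue px centre [458. 160.]
[[0.647, 0.271], [0.671, -0.023], [0.476, -0.042], [0.451, 0.251]] [0.561 0.115]
now [ 0.4663 -0.119   0.215  46.7133] t 28.8 j [-20. -11. 106.   0.  85.  23.] w 0.0001 F [ 2.7 -0.3  2.4]
(0.6166, -0.144, 0.2, 47.2) {'dx': np.float64(0.0848), 'dy': np.float64(0.1266), 'dz': np.float64(0.015), 'az': np.float64(-0.5)}
```

Call:
apply_moves --rows '[{"grip": 1,"dx": 0.085,"dy": 0.1265,"dz": 0.015,"ax": 0,"ay": 0,"az": -0.5},{"grip": 1,"dx": 0.085,"dy": 0.1265,"dz": 0.015,"ax": 0,"ay": 0,"az": -0.5},{"grip": 1,"dx": 0.085,"dy": 0.1265,"dz": 0.015,"ax": 0,"ay": 0,"az": -0.5},{"grip": 1,"dx": 0.085,"dy": 0.1265,"dz": 0.015,"ax": 0,"ay": 0,"az": -0.5},{"grip": 1,"dx": 0.085,"dy": 0.1265,"dz": 0.015,"ax": 0,"ay": 0,"az": -0.5}]'

```text
time_s: 29.42
tcp_pos: [0.6138, -0.143, 0.1922]
ee_rot: [[0.679, 0.734, -0.002], [0.734, -0.679, 0.001], [-0.001, -0.002, -1.0]]
ft_force: [0.6, 0.7, -0.3]
width: 0.0851
```

```bash
python3 - <<'E'
from h import *
c=snap("wrist"); save(c,"w11.png"); print(proj(c,[[.6172,-.1461,.08],[.5002,-.2691,.08]]))
for gs,r in [((.6172,-.1461),40)]:
    a=foot(c,gs,zb=.02,r=r); print(a[0].round(4),a[1])
plan((.6166,-.144,.0555,47.2))
E
```

```text
[[324.46693432 203.63364273]
 [321.73507707 350.27294994]]
[ 0.619  -0.1433] 19.63534927368164
now [ 0.6138 -0.1431  0.1926 47.1979] t 29.475 j [-18.  14.  83.   0.  83.  25.] w 0.0856 F [ 0.  -0.3  0.5]
(0.6166, -0.144, 0.0555, 47.2) {'dx': np.float64(0.0012), 'dy': np.float64(0.0027), 'dz': np.float64(0.1371), 'az': np.float64(-0.0)}
```

Foot still seated in nest a. Grasp and lift it.

Call:
apply_moves --rows '[{"grip": 1,"dx": 0.0015,"dy": 0.0027,"dz": 0.05,"ax": 0,"ay": 0,"az": 0},{"grip": 1,"dx": 0.0015,"dy": 0.0027,"dz": 0.1,"ax": 0,"ay": 0,"az": 0},{"grip": 1,"dx": 0.0015,"dy": 0.0027,"dz": 0.125,"ax": 0,"ay": 0,"az": 0},{"grip": 1,"dx": 0.0015,"dy": 0.0027,"dz": 0.137,"ax": 0,"ay": 0,"az": 0},{"grip": 1,"dx": 0.0015,"dy": 0.0027,"dz": 0.137,"ax": 0,"ay": 0,"az": 0}]'

```text
time_s: 30.1
tcp_pos: [0.6173, -0.144, 0.0558]
ee_rot: [[0.68, 0.734, -0.0], [0.734, -0.68, 0.0], [-0.0, -0.0, -1.0]]
ft_force: [0.1, -0.6, 0.6]
width: 0.0856
```

Call:
apply_moves --rows '[{"grip": 0,"dx": 0,"dy": 0,"dz": 0,"ax": 0,"ay": 0,"az": 0},{"grip": 0,"dx": 0,"dy": 0,"dz": 0,"ax": 0,"ay": 0,"az": 0},{"grip": 0,"dx": 0,"dy": 0,"dz": 0,"ax": 0,"ay": 0,"az": 0},{"grip": 0,"dx": 0,"dy": 0,"dz": 0,"ax": 0,"ay": 0,"az": 0},{"grip": 0,"dx": 0,"dy": 0,"dz": 0,"ax": 0,"ay": 0,"az": 0}]'

```text
time_s: 30.72
tcp_pos: [0.6189, -0.1445, 0.0574]
ee_rot: [[0.679, 0.734, 0.003], [0.734, -0.679, -0.001], [0.001, 0.002, -1.0]]
ft_force: [-0.6, -0.1, 7.1]
width: 0.0424
```

Call:
apply_moves --rows '[{"grip": 0,"dx": 0,"dy": 0,"dz": -0.01,"ax": 0,"ay": 0,"az": 0},{"grip": 0,"dx": 0,"dy": 0,"dz": -0.03,"ax": 0,"ay": 0,"az": 0},{"grip": 0,"dx": 0,"dy": 0,"dz": -0.07,"ax": 0,"ay": 0,"az": 0},{"grip": 0,"dx": 0,"dy": 0,"dz": -0.11,"ax": 0,"ay": 0,"az": 0},{"grip": 0,"dx": 0,"dy": 0,"dz": -0.12,"ax": 0,"ay": 0,"az": 0}]'

```text
time_s: 31.35
tcp_pos: [0.6199, -0.1448, 0.1807]
ee_rot: [[0.679, 0.734, 0.007], [0.734, -0.679, -0.002], [0.003, 0.007, -1.0]]
ft_force: [0.1, -0.6, -2.3]
width: 0.0425
```

```bash
python3 - <<'E'
from h import *
plan((.57,.06,.17,47.2),(.566,.175,.10,47.2))
E
```

```text
now [ 0.6199 -0.1448  0.1807 47.1989] t 31.35 j [-18.  15.  83.  -0.  82.  25.] w 0.0425 F [ 0.1 -0.6 -2.3]
(0.57, 0.06, 0.17, 47.2) {'dx': np.float64(0.1163), 'dy': np.float64(-0.1758), 'dz': np.float64(0.0107), 'az': np.float64(-0.0)}
(0.566, 0.175, 0.1, 47.2) {'dx': np.float64(0.0817), 'dy': np.float64(-0.0811), 'dz': np.float64(0.07), 'az': -0.0}
```

Call:
apply_moves --rows '[{"grip": 0,"dx": 0.025,"dy": -0.037,"dz": 0.003,"ax": 0,"ay": 0,"az": 0},{"grip": 0,"dx": 0.05,"dy": -0.075,"dz": 0.006,"ax": 0,"ay": 0,"az": 0},{"grip": 0,"dx": 0.075,"dy": -0.11,"dz": 0.01,"ax": 0,"ay": 0,"az": 0},{"grip": 0,"dx": 0.1,"dy": -0.15,"dz": 0.01,"ax": 0,"ay": 0,"az": 0},{"grip": 0,"dx": 0.116,"dy": -0.176,"dz": 0.01,"ax": 0,"ay": 0,"az": 0}]'

```text
time_s: 31.98
tcp_pos: [0.5659, 0.0625, 0.1643]
ee_rot: [[0.679, 0.734, -0.002], [0.734, -0.679, 0.0], [-0.001, -0.002, -1.0]]
ft_force: [-0.2, -0.1, -1.3]
width: 0.0422
```

Call:
apply_moves --rows '[{"grip": 0,"dx": 0.02,"dy": -0.02,"dz": 0.01,"ax": 0,"ay": 0,"az": 0},{"grip": 0,"dx": 0.05,"dy": -0.05,"dz": 0.02,"ax": 0,"ay": 0,"az": 0},{"grip": 0,"dx": 0.082,"dy": -0.081,"dz": 0.04,"ax": 0,"ay": 0,"az": 0},{"grip": 0,"dx": 0.082,"dy": -0.081,"dz": 0.06,"ax": 0,"ay": 0,"az": 0},{"grip": 0,"dx": 0.082,"dy": -0.081,"dz": 0.07,"ax": 0,"ay": 0,"az": 0}]'

```text
time_s: 32.6
tcp_pos: [0.5622, 0.1752, 0.0931]
ee_rot: [[0.679, 0.734, -0.003], [0.734, -0.679, -0.001], [-0.003, -0.002, -1.0]]
ft_force: [-1.3, -0.2, -2.4]
width: 0.0427
```

Call:
apply_moves --rows '[{"grip": 0,"dx": 0,"dy": 0,"dz": 0,"ax": 0,"ay": 0,"az": 0},{"grip": 0,"dx": 0,"dy": 0,"dz": 0,"ax": 0,"ay": 0,"az": 0}]'

```text
time_s: 32.85
tcp_pos: [0.5644, 0.1749, 0.0963]
ee_rot: [[0.681, 0.733, 0.001], [0.733, -0.681, 0.0], [0.001, 0.001, -1.0]]
ft_force: [1.3, -0.8, -1.4]
width: 0.0425
```

```bash
python3 - <<'E'
from h import *
c=snap("wrist"); save(c,"w12.png")
cv2.imwrite("pics/c12.png",c["img"][:,:,::-1]); plan((.566,.175,.068,47.2))
E
```

```text
now [ 0.5646  0.1751  0.0967 47.1209] t 32.9 j [12. 12. 95. -0. 72. 55.] w 0.0427 F [ 0.1 -0.6 -2. ]
(0.566, 0.175, 0.068, 47.2) {'dx': np.float64(0.0009), 'dy': np.float64(0.0011), 'dz': np.float64(0.0287), 'az': np.float64(-0.1)}
```

View pics/c12.png

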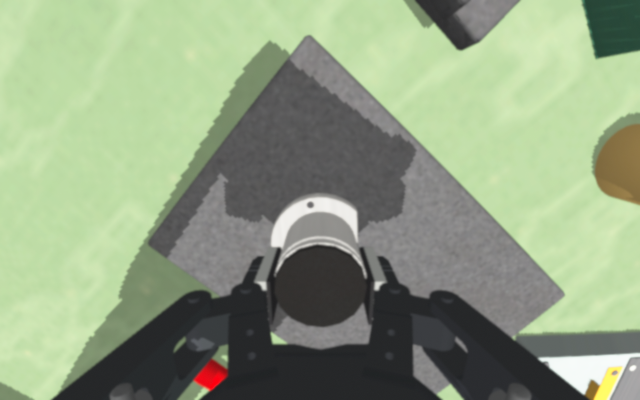

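The foot is held upright above the foam, well inside its edges. Lowering.

Call:
apply_moves --rows '[{"grip": 0,"dx": 0,"dy": 0,"dz": 0.01,"ax": 0,"ay": 0,"az": 0},{"grip": 0,"dx": 0,"dy": 0,"dz": 0.018,"ax": 0,"ay": 0,"az": 0},{"grip": 0,"dx": 0,"dy": 0,"dz": 0.024,"ax": 0,"ay": 0,"az": 0},{"grip": 0,"dx": 0,"dy": 0,"dz": 0.026,"ax": 0,"ay": 0,"az": 0},{"grip": 0,"dx": 0,"dy": 0,"dz": 0.026,"ax": 0,"ay": 0,"az": 0}]'

```text
time_s: 33.52
tcp_pos: [0.5636, 0.1758, 0.0694]
ee_rot: [[0.679, 0.734, -0.0], [0.734, -0.679, -0.0], [-0.0, -0.0, -1.0]]
ft_force: [-0.3, -0.7, -1.4]
width: 0.0428
```

Call:
apply_moves --rows '[{"grip": 0,"dx": 0,"dy": 0,"dz": 0.0015,"ax": 0,"ay": 0,"az": 0},{"grip": 0,"dx": 0,"dy": 0,"dz": 0.0015,"ax": 0,"ay": 0,"az": 0}]'

```text
time_s: 33.78
tcp_pos: [0.5638, 0.1758, 0.0682]
ee_rot: [[0.679, 0.734, 0.0], [0.734, -0.679, 0.0], [0.0, 0.0, -1.0]]
ft_force: [-0.7, -0.5, -2.6]
width: 0.0425
```

Call:
apply_moves --rows '[{"grip": 0,"dx": 0,"dy": 0,"dz": 0.0015,"ax": 0,"ay": 0,"az": 0},{"grip": 0,"dx": 0,"dy": 0,"dz": 0.0015,"ax": 0,"ay": 0,"az": 0}]'

```text
time_s: 34.02
tcp_pos: [0.5637, 0.1758, 0.0665]
ee_rot: [[0.679, 0.734, -0.0], [0.734, -0.679, -0.0], [-0.0, -0.0, -1.0]]
ft_force: [-1.0, 0.6, -1.8]
width: 0.0427
```

Call:
apply_moves --rows '[{"grip": 0,"dx": 0,"dy": 0,"dz": 0.0012,"ax": 0,"ay": 0,"az": 0},{"grip": 0,"dx": 0,"dy": 0,"dz": 0.0012,"ax": 0,"ay": 0,"az": 0}]'

```text
time_s: 34.28
tcp_pos: [0.5638, 0.1758, 0.0654]
ee_rot: [[0.68, 0.734, 0.0], [0.734, -0.68, 0.0], [0.0, 0.0, -1.0]]
ft_force: [0.9, -0.4, -1.5]
width: 0.0424
```

Call:
apply_moves --rows '[{"grip": 0,"dx": 0,"dy": 0,"dz": 0.0012,"ax": 0,"ay": 0,"az": 0},{"grip": 0,"dx": 0,"dy": 0,"dz": 0.0012,"ax": 0,"ay": 0,"az": 0}]'

```text
time_s: 34.52
tcp_pos: [0.5639, 0.1758, 0.0654]
ee_rot: [[0.679, 0.734, 0.0], [0.734, -0.679, 0.0], [0.0, 0.0, -1.0]]
ft_force: [-4.9, -2.1, 8.6]
width: 0.0426
```

Call:
apply_moves --rows '[{"grip": 1,"dx": 0,"dy": 0,"dz": -0.0005,"ax": 0,"ay": 0,"az": 0},{"grip": 1,"dx": 0,"dy": 0,"dz": -0.0005,"ax": 0,"ay": 0,"az": 0},{"grip": 1,"dx": 0,"dy": 0,"dz": -0.0005,"ax": 0,"ay": 0,"az": 0},{"grip": 1,"dx": 0,"dy": 0,"dz": -0.0005,"ax": 0,"ay": 0,"az": 0},{"grip": 1,"dx": 0,"dy": 0,"dz": -0.0005,"ax": 0,"ay": 0,"az": 0}]'

```text
time_s: 35.15
tcp_pos: [0.5637, 0.1758, 0.0646]
ee_rot: [[0.68, 0.734, -0.0], [0.734, -0.68, -0.0], [-0.0, -0.0, -1.0]]
ft_force: [-0.7, 0.4, -0.3]
width: 0.0853
```

Call:
apply_moves --rows '[{"grip": 1,"dx": 0,"dy": 0,"dz": 0,"ax": 0,"ay": 0,"az": 0},{"grip": 1,"dx": 0,"dy": 0,"dz": -0.03,"ax": 0,"ay": 0,"az": 0},{"grip": 1,"dx": 0,"dy": 0,"dz": -0.08,"ax": 0,"ay": 0,"az": 0},{"grip": 1,"dx": 0,"dy": 0,"dz": -0.13,"ax": 0,"ay": 0,"az": 0},{"grip": 1,"dx": 0,"dy": 0,"dz": -0.14,"ax": 0,"ay": 0,"az": 0}]'

```text
time_s: 35.78
tcp_pos: [0.5662, 0.1763, 0.2099]
ee_rot: [[0.679, 0.734, 0.008], [0.734, -0.679, 0.002], [0.006, 0.005, -1.0]]
ft_force: [0.1, 0.0, 0.6]
width: 0.0857
```

```bash
python3 - <<'E'
from h import *
c=snap("wrist"); a=foot(c,(.564,.176),zb=.028,r=45); print(a[0],a[1])
plan((.52,-.05,.2,46.7),(.499,-.268,.2,46.7))
E
```

```text
[0.5645307  0.17558304] 19.96056365966797
now [ 0.5657  0.1762  0.2091 47.199 ] t 35.825 j [12.  7. 89. -0. 84. 55.] w 0.0855 F [ 1.4  1.2 -0.2]
(0.52, -0.05, 0.2, 46.7) {'dx': np.float64(-0.197), 'dy': np.float64(0.1202), 'dz': np.float64(0.0091), 'az': np.float64(0.5)}
(0.499, -0.268, 0.2, 46.7) {'dx': np.float64(-0.1731), 'dy': np.float64(0.1342), 'dz': np.float64(0.0), 'az': -0.0}
```

Call:
apply_moves --rows '[{"grip": 1,"dx": -0.197,"dy": 0.12,"dz": 0.009,"ax": 0,"ay": 0,"az": 0.5},{"grip": 1,"dx": -0.197,"dy": 0.12,"dz": 0.009,"ax": 0,"ay": 0,"az": 0.5},{"grip": 1,"dx": -0.197,"dy": 0.12,"dz": 0.009,"ax": 0,"ay": 0,"az": 0.5},{"grip": 1,"dx": -0.197,"dy": 0.12,"dz": 0.009,"ax": 0,"ay": 0,"az": 0.5},{"grip": 1,"dx": -0.197,"dy": 0.12,"dz": 0.009,"ax": 0,"ay": 0,"az": 0.5}]'

```text
time_s: 36.45
tcp_pos: [0.5164, -0.0529, 0.1938]
ee_rot: [[0.689, 0.725, -0.003], [0.725, -0.689, -0.0], [-0.002, -0.002, -1.0]]
ft_force: [0.8, 0.2, 0.4]
width: 0.0857
```

Call:
apply_moves --rows '[{"grip": 1,"dx": -0.173,"dy": 0.134,"dz": 0,"ax": 0,"ay": 0,"az": 0},{"grip": 1,"dx": -0.173,"dy": 0.134,"dz": 0,"ax": 0,"ay": 0,"az": 0},{"grip": 1,"dx": -0.173,"dy": 0.134,"dz": 0,"ax": 0,"ay": 0,"az": 0},{"grip": 1,"dx": -0.173,"dy": 0.134,"dz": 0,"ax": 0,"ay": 0,"az": 0},{"grip": 1,"dx": -0.173,"dy": 0.134,"dz": 0,"ax": 0,"ay": 0,"az": 0}]'

```text
time_s: 37.08
tcp_pos: [0.4963, -0.269, 0.1942]
ee_rot: [[0.688, 0.726, -0.002], [0.726, -0.688, 0.001], [-0.0, -0.002, -1.0]]
ft_force: [-0.2, 0.7, -0.6]
width: 0.0855
```

```bash
python3 - <<'E'
from h import *
c=snap("wrist"); save(c,"w13.png"); a=foot(c,(.5,-.268),zb=.02,r=40); print(a[0],a[1])
plan((.4994,-.268,.0555,46.7))
E
```

```text
[ 0.49988254 -0.26784805] 19.677040100097656
now [ 0.4966 -0.2677  0.1943 46.6275] t 37.125 j [-34.   3.  94.   0.  82.  10.] w 0.0857 F [-0.1  0.9  0.1]
(0.4994, -0.268, 0.0555, 46.7) {'dx': np.float64(0.0017), 'dy': np.float64(0.0023), 'dz': np.float64(0.1388), 'az': np.float64(-0.1)}
```

Call:
apply_moves --rows '[{"grip": 1,"dx": 0.0017,"dy": 0.002,"dz": 0.05,"ax": 0,"ay": 0,"az": 0},{"grip": 1,"dx": 0.0017,"dy": 0.002,"dz": 0.1,"ax": 0,"ay": 0,"az": 0},{"grip": 1,"dx": 0.0017,"dy": 0.002,"dz": 0.125,"ax": 0,"ay": 0,"az": 0},{"grip": 1,"dx": 0.0017,"dy": 0.002,"dz": 0.138,"ax": 0,"ay": 0,"az": 0},{"grip": 1,"dx": 0.0017,"dy": 0.002,"dz": 0.138,"ax": 0,"ay": 0,"az": 0}]'

```text
time_s: 37.75
tcp_pos: [0.4993, -0.2668, 0.057]
ee_rot: [[0.685, 0.729, -0.001], [0.729, -0.685, 0.001], [-0.0, -0.002, -1.0]]
ft_force: [0.2, 0.1, 0.6]
width: 0.0853
```

Call:
apply_moves --rows '[{"grip": 0,"dx": 0,"dy": 0,"dz": 0,"ax": 0,"ay": 0,"az": 0},{"grip": 0,"dx": 0,"dy": 0,"dz": 0,"ax": 0,"ay": 0,"az": 0},{"grip": 0,"dx": 0,"dy": 0,"dz": 0,"ax": 0,"ay": 0,"az": 0},{"grip": 0,"dx": 0,"dy": 0,"dz": 0,"ax": 0,"ay": 0,"az": 0},{"grip": 0,"dx": 0,"dy": 0,"dz": 0,"ax": 0,"ay": 0,"az": 0}]'

```text
time_s: 38.38
tcp_pos: [0.5004, -0.2688, 0.0594]
ee_rot: [[0.686, 0.728, 0.002], [0.728, -0.686, -0.001], [0.001, 0.002, -1.0]]
ft_force: [-0.1, 1.7, 4.6]
width: 0.0424
```

Call:
apply_moves --rows '[{"grip": 0,"dx": 0,"dy": 0,"dz": -0.01,"ax": 0,"ay": 0,"az": 0},{"grip": 0,"dx": 0,"dy": 0,"dz": -0.03,"ax": 0,"ay": 0,"az": 0},{"grip": 0,"dx": 0,"dy": 0,"dz": -0.07,"ax": 0,"ay": 0,"az": 0},{"grip": 0,"dx": 0,"dy": 0,"dz": -0.11,"ax": 0,"ay": 0,"az": 0},{"grip": 0,"dx": 0,"dy": 0,"dz": -0.12,"ax": 0,"ay": 0,"az": 0}]'

```text
time_s: 39.0
tcp_pos: [0.5013, -0.2695, 0.1827]
ee_rot: [[0.686, 0.728, 0.006], [0.728, -0.686, -0.004], [0.001, 0.007, -1.0]]
ft_force: [0.0, 0.3, -1.8]
width: 0.043
```

```bash
python3 - <<'E'
from h import *
plan((.53,-.08,.17,46.7),(.557,.055,.10,46.7))
E
```

```text
now [ 0.5013 -0.2695  0.1827 46.6881] t 39.0 j [-33.   4.  95.  -0.  81.  10.] w 0.043 F [ 0.   0.3 -1.8]
(0.53, -0.08, 0.17, 46.7) {'dx': np.float64(0.1576), 'dy': np.float64(-0.1091), 'dz': np.float64(0.0127), 'az': np.float64(-0.0)}
(0.557, 0.055, 0.1, 46.7) {'dx': np.float64(0.1168), 'dy': np.float64(-0.0729), 'dz': np.float64(0.07), 'az': -0.0}
```

Call:
apply_moves --rows '[{"grip": 0,"dx": 0.032,"dy": -0.022,"dz": 0,"ax": 0,"ay": 0,"az": 0},{"grip": 0,"dx": 0.064,"dy": -0.044,"dz": 0,"ax": 0,"ay": 0,"az": 0},{"grip": 0,"dx": 0.096,"dy": -0.066,"dz": 0.005,"ax": 0,"ay": 0,"az": 0},{"grip": 0,"dx": 0.128,"dy": -0.088,"dz": 0.01,"ax": 0,"ay": 0,"az": 0},{"grip": 0,"dx": 0.158,"dy": -0.109,"dz": 0.012,"ax": 0,"ay": 0,"az": 0}]'

```text
time_s: 39.62
tcp_pos: [0.5277, -0.077, 0.1646]
ee_rot: [[0.686, 0.728, -0.002], [0.728, -0.686, 0.0], [-0.001, -0.002, -1.0]]
ft_force: [0.3, -0.6, -2.3]
width: 0.0422
```

Call:
apply_moves --rows '[{"grip": 0,"dx": 0.03,"dy": -0.02,"dz": 0.005,"ax": 0,"ay": 0,"az": 0},{"grip": 0,"dx": 0.065,"dy": -0.04,"dz": 0.015,"ax": 0,"ay": 0,"az": 0},{"grip": 0,"dx": 0.1,"dy": -0.062,"dz": 0.03,"ax": 0,"ay": 0,"az": 0},{"grip": 0,"dx": 0.117,"dy": -0.073,"dz": 0.055,"ax": 0,"ay": 0,"az": 0},{"grip": 0,"dx": 0.117,"dy": -0.073,"dz": 0.07,"ax": 0,"ay": 0,"az": 0}]'

```text
time_s: 40.25
tcp_pos: [0.5543, 0.0582, 0.0936]
ee_rot: [[0.684, 0.729, -0.003], [0.729, -0.684, 0.0], [-0.002, -0.002, -1.0]]
ft_force: [-0.2, -0.1, -1.2]
width: 0.0425
```

Call:
apply_moves --rows '[{"grip": 0,"dx": 0,"dy": 0,"dz": 0,"ax": 0,"ay": 0,"az": 0},{"grip": 0,"dx": 0,"dy": 0,"dz": 0,"ax": 0,"ay": 0,"az": 0},{"grip": 0,"dx": 0,"dy": 0,"dz": 0,"ax": 0,"ay": 0,"az": 0}]'

```text
time_s: 40.62
tcp_pos: [0.5564, 0.056, 0.0969]
ee_rot: [[0.687, 0.727, 0.002], [0.727, -0.687, -0.0], [0.001, 0.001, -1.0]]
ft_force: [-0.0, 0.2, -1.8]
width: 0.0425
```

```bash
python3 - <<'E'
from h import *
c=snap("wrist"); save(c,"w14.png"); plan((.557,.055,.07,46.7))
E
```

```text
now [ 0.5563  0.0561  0.0968 46.6401] t 40.675 j [  1.   8. 100.  -0.  72.  44.] w 0.0425 F [ 0.3  0.2 -1.8]
(0.557, 0.055, 0.07, 46.7) {'dx': np.float64(-0.0003), 'dy': np.float64(0.0012), 'dz': np.float64(0.0268), 'az': np.float64(-0.1)}
```

View pics/w14.png

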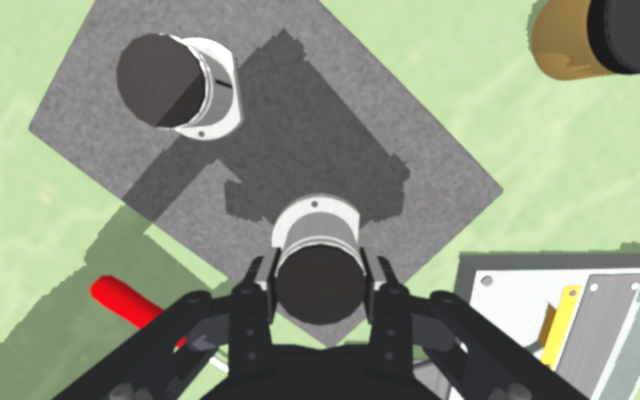

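The first foot stands upright on the foam at (160,80), and the second is held upright above the foam. Lowering.

Call:
apply_moves --rows '[{"grip": 0,"dx": 0,"dy": 0,"dz": 0.01,"ax": 0,"ay": 0,"az": 0},{"grip": 0,"dx": 0,"dy": 0,"dz": 0.018,"ax": 0,"ay": 0,"az": 0},{"grip": 0,"dx": 0,"dy": 0,"dz": 0.023,"ax": 0,"ay": 0,"az": 0},{"grip": 0,"dx": 0,"dy": 0,"dz": 0.026,"ax": 0,"ay": 0,"az": 0},{"grip": 0,"dx": 0,"dy": 0,"dz": 0.026,"ax": 0,"ay": 0,"az": 0}]'

```text
time_s: 41.3
tcp_pos: [0.5554, 0.0568, 0.0693]
ee_rot: [[0.686, 0.728, -0.001], [0.728, -0.686, 0.0], [-0.0, -0.0, -1.0]]
ft_force: [-0.2, 0.4, -2.9]
width: 0.0423
```

Call:
apply_moves --rows '[{"grip": 0,"dx": 0,"dy": 0,"dz": 0.0015,"ax": 0,"ay": 0,"az": 0},{"grip": 0,"dx": 0,"dy": 0,"dz": 0.0015,"ax": 0,"ay": 0,"az": 0}]'

```text
time_s: 41.55
tcp_pos: [0.5557, 0.0567, 0.0683]
ee_rot: [[0.686, 0.728, 0.0], [0.728, -0.686, 0.0], [0.0, 0.0, -1.0]]
ft_force: [0.1, 0.2, -1.9]
width: 0.0424
```

Call:
apply_moves --rows '[{"grip": 0,"dx": 0,"dy": 0,"dz": 0.0015,"ax": 0,"ay": 0,"az": 0},{"grip": 0,"dx": 0,"dy": 0,"dz": 0.0015,"ax": 0,"ay": 0,"az": 0}]'

```text
time_s: 41.8
tcp_pos: [0.5559, 0.0568, 0.0674]
ee_rot: [[0.686, 0.728, 0.001], [0.728, -0.686, 0.0], [0.0, 0.0, -1.0]]
ft_force: [-2.5, -0.6, 3.5]
width: 0.042
```

Call:
apply_moves --rows '[{"grip": 0,"dx": 0,"dy": 0,"dz": 0.0008,"ax": 0,"ay": 0,"az": 0},{"grip": 0,"dx": 0,"dy": 0,"dz": 0.0008,"ax": 0,"ay": 0,"az": 0}]'

```text
time_s: 42.05
tcp_pos: [0.5559, 0.0567, 0.0674]
ee_rot: [[0.686, 0.728, 0.001], [0.728, -0.686, -0.0], [0.0, 0.0, -1.0]]
ft_force: [-6.5, -0.9, 11.4]
width: 0.0425
```

Contact at the predicted height. Release and clear.

Call:
apply_moves --rows '[{"grip": 1,"dx": 0,"dy": 0,"dz": -0.0007,"ax": 0,"ay": 0,"az": 0},{"grip": 1,"dx": 0,"dy": 0,"dz": -0.0007,"ax": 0,"ay": 0,"az": 0},{"grip": 1,"dx": 0,"dy": 0,"dz": -0.0007,"ax": 0,"ay": 0,"az": 0},{"grip": 1,"dx": 0,"dy": 0,"dz": -0.0007,"ax": 0,"ay": 0,"az": 0},{"grip": 1,"dx": 0,"dy": 0,"dz": -0.0007,"ax": 0,"ay": 0,"az": 0}]'

```text
time_s: 42.68
tcp_pos: [0.5555, 0.0567, 0.0665]
ee_rot: [[0.686, 0.728, -0.0], [0.728, -0.686, -0.0], [-0.0, -0.0, -1.0]]
ft_force: [-0.3, 0.4, 1.0]
width: 0.0853
```

Call:
apply_moves --rows '[{"grip": 1,"dx": 0,"dy": 0,"dz": 0,"ax": 0,"ay": 0,"az": 0},{"grip": 1,"dx": 0,"dy": 0,"dz": -0.03,"ax": 0,"ay": 0,"az": 0},{"grip": 1,"dx": 0,"dy": 0,"dz": -0.08,"ax": 0,"ay": 0,"az": 0},{"grip": 1,"dx": 0,"dy": 0,"dz": -0.13,"ax": 0,"ay": 0,"az": 0},{"grip": 1,"dx": 0,"dy": 0,"dz": -0.17,"ax": 0,"ay": 0,"az": 0}]'

```text
time_s: 43.3
tcp_pos: [0.556, 0.0567, 0.2391]
ee_rot: [[0.686, 0.728, 0.002], [0.728, -0.686, -0.0], [0.001, 0.001, -1.0]]
ft_force: [1.0, 0.5, -0.2]
width: 0.0855
```

Call:
apply_moves --rows '[{"grip": 1,"dx": -0.15,"dy": 0,"dz": 0,"ax": 0,"ay": 0,"az": 0},{"grip": 1,"dx": -0.15,"dy": 0,"dz": 0,"ax": 0,"ay": 0,"az": 0},{"grip": 1,"dx": -0.15,"dy": 0,"dz": 0,"ax": 0,"ay": 0,"az": 0},{"grip": 1,"dx": -0.15,"dy": 0,"dz": 0,"ax": 0,"ay": 0,"az": 0},{"grip": 1,"dx": -0.15,"dy": 0,"dz": 0,"ax": 0,"ay": 0,"az": 0}]'

```text
time_s: 43.92
tcp_pos: [0.4532, -0.0521, 0.2368]
ee_rot: [[0.686, 0.728, 0.001], [0.728, -0.686, 0.0], [0.001, 0.0, -1.0]]
ft_force: [0.6, 1.0, 0.9]
width: 0.0852
```

```bash
python3 - <<'E'
from h import *
a=snap("scene"); t=snap("top")
o=np.zeros((400,800,3),np.uint8); o[:,:400]=cv2.resize(a["img"][120:340,160:380],(400,400)); o[:,400:]=cv2.resize(t["img"][90:310,190:410],(400,400))
cv2.imwrite("pics/fin.png",o[:,:,::-1]); plan()
c=snap("wrist"); save(c,"w15.png")
E
```

```text
now [ 0.4532 -0.0518  0.2366 46.7468] t 44.025 j [-13. -15. 107.   0.  88.  30.] w 0.0854 F [-0.2 -0.4  0.7]
```

View pics/fin.png

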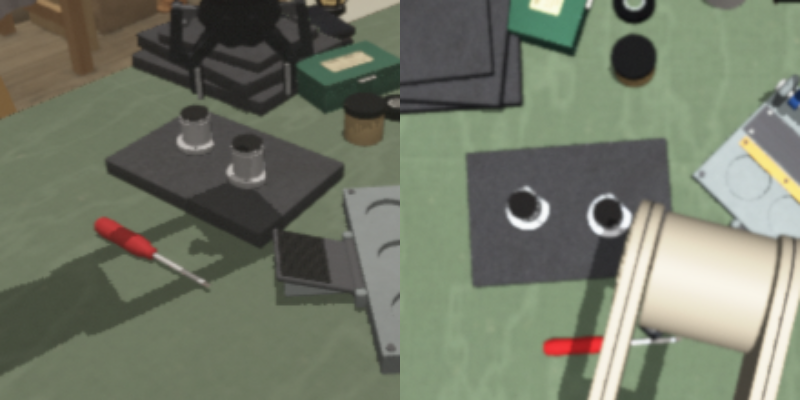

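Both feet stand upright on the foam, the nests are empty, the pedal is up, and the screwdriver and tin are untouched. Handing in.

```bash
python3 -c "
from rig import manip
print(manip.sign_off())"
```

```text
the job is handed in; nothing more can be done
None
```

I carried out the job on both feet on the bench (the pictures showed no third one) and handed it in at about 44 s. It reports no verdict.

- **Loading:** One foot went into nest c and one into nest a. Each touched the nest floor within about 0.2 mm of the height I had worked out for fully home.
- **Pressing:** I pushed the pedal to its stop, where the force rose to about 30 N with no further travel, and held it there for about 3.5 s. The picture taken then shows the bar level on both feet. The pedal and bar then came back up.
- **Unloading:** Both feet now stand on the foam sheet, about 12 cm apart.
- **Last checks:** The final scene and top pictures show both feet upright on the foam, the pedal up, the screwdriver and tin untouched, and the gripper clear.
- **What failed or disagreed:** The first move calls were refused because keys were missing. One pad-finding script crashed on a view, so I judged that view by eye. My close-up reading of the held feet's flat was 1 to 2.5° off the nominal turn, but both still dropped in. I saw no knocked foot and no loss of grip.

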